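# Fetch a hemmed-in watch movement to the timing stand and put the pots back

## Robot

A 6-joint arm with a two-finger parallel gripper is mounted at the origin on the work surface. World frame = base frame: x ahead of the robot, y to its left, z up, the work surface at z = 0. Lengths are in mm, angles in degrees, forces in N, time in s.
With the tool pointing down it reaches from about 300 to 850 mm from the base axis. Payload 4.2 kg.
Tool frame: the origin (TCP) lies at the very end of the fingers, on their centre line; the grasp point (between the pads) lies 19 mm behind it (env.grip_depth is the distance from the TCP to the grasp point, in mm); y points along the fingers, z is the direction in which the jaws open and shut, and the axes are right-handed (so a half turn about y gives the same grasp; the last joint's range is limited). The gripper opens to 91 mm and grips with 3 to 60 N. Pads are 32 mm wide; open, the fingers measure 118 mm over their backs; the gripper's body (76 mm by 178 mm) begins 60 mm behind the grasp point.
Start: joints at [72.651, 18.312, 89.639, -0, 72.044, -1.146], TCP at [160.453, 552.176, 213.976] pointing down, gripper open.
Joint ranges: [-177.97, 177.97], [-48.28, 115.42], [12.27, 149.76], [-77.06, 257.06], [2.81, 150.46], [-146.56, 146.56]. Speed limits (degrees/s): [147.25, 147.25, 180, 180, 180, 180].

## Interface

Orientations are given as [roll, pitch, yaw] about the fixed x, y, z axes, in that order (R = Rz(yaw) Ry(pitch) Rx(roll)).
In Python, from workcell import state, imaging, job, env gives the robot as it stands.
- The arm moves only by the shell command python3 -m pendant 'ROWS' [FORCE]. ROWS is JSON, a list of rows, each an object with "delta_pos": the shift along the tool's x, y, z in cm, a list of three; "twist": the turn, a rotation vector about the tool's x, y, z in degrees, a list of three; "grip": the opening in per cent of the stroke, from 0 (shut) to 100 (fully open). In form: [{"delta_pos": [tx, ty, tz], "twist": [wx, wy, wz], "grip": grip}, ...]. A call has exactly 5 rows; each row is the pose to reach, as a shift and turn from the pose commanded when the call began, along the tool's axes at that moment; what a row does not reach only later rows make up. A row lasts 1/10 s, in which the tool goes at most 50 mm and 8.59 degrees, less where a joint would pass 70% of its speed; a pose out of reach is approached as far as the arm can. A call with a gripper value outside its range is refused whole. The fingers move at their own pace and stop on an object; FORCE is the grip in N (left out, the last holds). Time passes only in rows, so rows that repeat a pose let the fingers close, or fill a call up. It gives the time, the measured TCP pose, the force and the opening at its end, in the units of the state.
- state(): the state, without advancing time (a new reading comes with each control period).
- imaging.grab_frame(name): name is "scene" or "side" or "wrist"; returns (picture, depth): 420x560x3 uint8, red, green, blue; 420x560 float32, mm along the optical axis (not along the pixel's ray), 0 where there is no reading.
- imaging.camera_info(name): a dict with "fx", "fy", "cx", "cy" (pixels), "R" (3x3) and "t" (3): a world point X has camera coordinates R X + t. Camera axes: x right, y down, z forward; pixel columns grow to the right and rows downward; lengths in mm; the calibration is good to about 2 mm. A picture is of the moment at which its call begins: read the wrist's pose just before it. camera_info takes no time and is no camera call; for the wrist camera it gives the pose at the moment of the call.
- job.job_done(): hands the job in, once; it reports no verdict.
The state is a dict: "time_s": time; "qpos": joint angles; "qvel": joint speeds; "effort": joint torques, N m; "ee_pos": TCP position; "ee_rot": TCP orientation; "force": force on the tool from outside, world axes, zero at the start; "torque": the same for the moment, N m; "gripper_width": finger opening in mm.
Only numpy, scipy, OpenCV 4.12 (cv2) and the standard library are available. Lean on these libraries where they do the work, as an engineer would, in place of code of your own. Each camera call takes 0.05 s, during which the arm holds its last target.

## Task

Lift the round jar and the square tin off the tray by their knobs and stand both on the cork side mat, then fetch the watch movement from behind them, set it upright in the middle of the brass seat of the timing stand, and put the clear dust cover over it so that it sits flat on the stand. Only when the movement is covered, put the jar back in the middle of the round rubber pad and the tin back in the middle of the square pad, with the tin's sides in line with its pad's. Keep everything upright and leave the eyeglass and the blue dish alone.

Things in the scene. Friction and masses are not known exactly. Their poses are not given: they have to be found in the camera images.
- jar_mid (a point): Round jar: white body with steel lid, 62 mm across, 48 mm high, with an upright cylindrical steel knob on the middle of the lid (20 mm across, 24 mm tall); 72 mm high in all, about 0.2 kg. It starts on the round pad. Point: on its axis, half-way up (36 mm above its underside); the knob's middle is 24 mm above this point, the lid's top 12 mm above it. z up.
- tin_mid (a point): Square metal tin with steel lid, 56 mm square, 48 mm high, with an upright steel knob on the lid's middle (20 mm across, 24 mm tall); 72 mm high in all, 0.2 kg. Starts on the square pad. Point: on its axis, half-way up (36 mm above its underside); knob's middle 24 mm above this point, lid's top 12 mm above it. x and y square to its sides, z up.
- movement_mid (a point): Brass watch movement (37 mm) on a black round holder 46 mm across, 22 mm high; 28 mm high in all. Starts on the aluminium tray (6 mm thick), close between jar and tin and behind them, 11 mm before the tray's far fence (36 mm above bench). Point: centre, 14 mm above its underside. At the start y runs along the fence (within 6 degrees): room for fingers at +y and -y once jar and tin are gone. z up.
- cover_mid (a point): Clear dust cover: a bell open below, rim 88 mm outside and 82 mm inside, 50 mm high (45 inside), with an upright grey knob on top (20 mm across, 24 mm tall); 74 mm high in all, 0.12 kg. Starts on the bench between robot and tray. Point: on its axis, half-way up (37 mm above its rim); knob's middle 25 mm above this point, bell's top 13 mm above it. z up.
- pad_round: Round black rubber pad, 72 mm across, 3 mm thick, fixed on the tray: the jar's place. Origin: centre of its underside, 6 mm above the bench. z up.
- pad_square: Square black rubber pad, 66 x 66 mm, 3 mm thick, fixed on the tray: the tin's place. Origin: centre of its underside, 6 mm above the bench; x and y run square to its sides, z up.
- sidemat: Cork side mat, fixed on the bench to one side of the tray (left or right), 240 mm along its x, 140 mm along its y, 3 mm thick; room for the jar and the tin one behind the other along x. Origin: centre of its underside. z up.
- stand_seat (a point): Timing stand: fixed grey round plate 116 mm across, 22 mm high, on the other side of the tray from the cork mat, with a raised brass seat 52 mm across and 3 mm high in its middle. The movement stands on the seat, the cover's rim on the grey plate around it. Point: centre of the seat's top, 25 mm above the bench. z up.
- loupe_mid (a point): Bystander: a watchmaker's black eyeglass, 38 mm across, 34 mm high, standing beyond the tray. Not to be moved. Point: its centre.
- dish_mid (a point): Bystander: a small blue dish, 68 mm across, 22 mm high, standing beyond the tray. Not to be moved. Point: its centre.
Mind the look-alikes: they are no part of the job. What is shaped like the part that bears movement_mid but green or turquoise is not meant.

How it is judged:
By the outcome, as a careful person would: the job done as asked, in the order asked, and still so for the second after the job is handed in, with the robot touching nothing.
It also fails if it takes over 136 s, if anything falls off the work surface, if the arm or the gripper's body presses on something with over 40 N, if the wrist force passes 120 N, or if a joint passes its speed limit or range.

## Working session

There is one attempt and no reset: what is moved stays moved. The work goes in short steps, Python scripts to look and compute and a shell command to move; the robot and the scene stay as the last step left them, time stands still between calls to the robot, and variables do not carry over. Pictures are saved under pics/ and viewed, and the job is handed in when it is done.

```bash
ls; mkdir -p pics
cat > h.py <<'E'
import numpy as np, cv2
from workcell import state, imaging, job, env
from scipy.spatial.transform import Rotation as Ro
def grab(n,fn=None):
    p,d=imaging.grab_frame(n)
    if fn: cv2.imwrite('pics/'+fn,p[:,:,::-1])
    return p,d,imaging.camera_info(n)
def ray(c,u,v,z):
    R=np.array(c['R']);t=np.array(c['t']).ravel()
    o=-R.T@t; d=R.T@np.array([(u-c['cx'])/c['fx'],(v-c['cy'])/c['fy'],1.])
    return o+d*(z-o[2])/d[2]
def cloud(d,c):
    v,u=np.mgrid[:d.shape[0],:d.shape[1]]
    R=np.array(c['R']);t=np.array(c['t']).ravel()
    P=np.stack([(u-c['cx'])/c['fx']*d,(v-c['cy'])/c['fy']*d,d],-1)
    return (P-t)@R
E
python3 - <<'E'
from h import *
print(state())
for n in ['scene','side','wrist']:
    p,d,c=grab(n,n+'0.png'); np.savez('pics/'+n+'0.npz',p=p,d=d,**{k:np.array(v) for k,v in c.items()})
    print(n,c, (d>0).mean())
E
```

```text
pics
{'time_s': 0.0, 'qpos': array([ 7.26514697e+01,  1.83513862e+01,  8.97075704e+01, -6.47646090e-04,
        7.20437361e+01, -1.14744934e+00]), 'qvel': array([ 0.0265273 , -0.07697195,  0.11528636, -0.05324615,  0.02056837,
       -0.02521123]), 'effort': array([ 3.07047176e-04, -4.12474823e+01, -2.31969613e+01,  7.27560022e-02,
        4.59435058e-02, -1.40871184e-04]), 'ee_pos': array([160.29388629, 551.66801721, 213.11495245]), 'ee_rot': array([-9.01026844e+01,  1.44084627e-03, -1.62008821e+01]), 'force': array([0.81231598, 0.61432216, 0.03414095]), 'torque': array([ 0.00966931, -0.03416846, -0.00127793]), 'gripper_width': 90.94845424083769}
scene {'fx': 489.08657613868763, 'fy': 489.08657613868763, 'cx': 280.0939496674007, 'cy': 212.39982951300792, 'R': array([[ 0.87521298,  0.48356135,  0.01306356],
       [ 0.40798798, -0.72338247, -0.55701311],
       [-0.25990006,  0.49283488, -0.83040095]]), 't': array([-562.73829275, -215.217655  , 1225.3302369 ])} 0.9962457482993198
side {'fx': 474.8493705400337, 'fy': 474.8493705400337, 'cx': 269.4691095560123, 'cy': 213.64249243806574, 'R': array([[ 0.97249932, -0.23266025,  0.0106899 ],
       [-0.16655477, -0.72680059, -0.66634856],
       [ 0.16280225,  0.64624307, -0.74556376]]), 't': array([-592.08016291,  147.23445781,  982.0698873 ])} 0.9961947278911565
wrist {'fx': 347.4893372466621, 'fy': 347.4893372466621, 'cx': 273.01071614851776, 'cy': 211.7263762983222, 'R': array([[ 2.78927790e-01,  9.60311748e-01, -7.96477222e-04],
       [ 9.21579769e-01, -2.67444516e-01,  2.81361264e-01],
       [ 2.69981514e-01, -7.92134929e-02, -9.59601587e-01]]), 't': array([-574.69588634,  -30.29271043,  392.17765829])} 0.995969387755102
```

View pics/scene0.png

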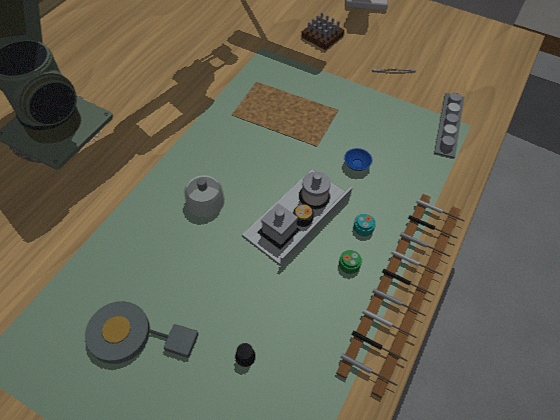

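View pics/side0.png

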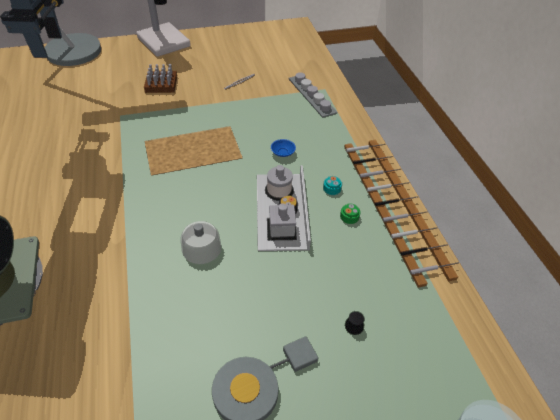

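View pics/wrist0.png

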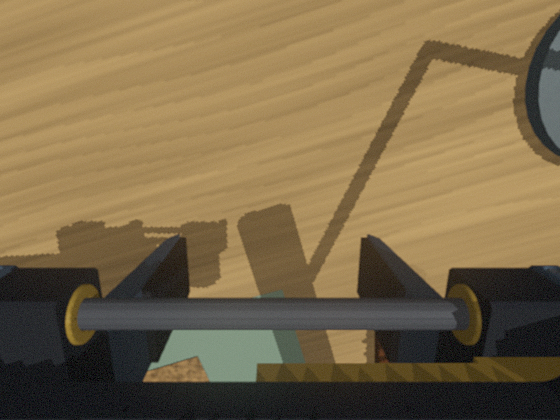

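The scene view shows the cork mat at (285,112), jar (316,190), tin (279,225), movement (303,214), cover (203,198), stand (117,332), loupe (245,354), and dish (358,159). The side view agrees. I'll measure them next.

Run:
```python
import cv2
a=cv2.imread('pics/scene0.png');b=cv2.imread('pics/side0.png')
cv2.imwrite('pics/z1.png',cv2.resize(a[150:280,170:370],None,fx=4,fy=4,interpolation=cv2.INTER_CUBIC))
cv2.imwrite('pics/z2.png',cv2.resize(b[130:270,170:370],None,fx=4,fy=4,interpolation=cv2.INTER_CUBIC))
```

```text
(no output)
```

View pics/z1.png

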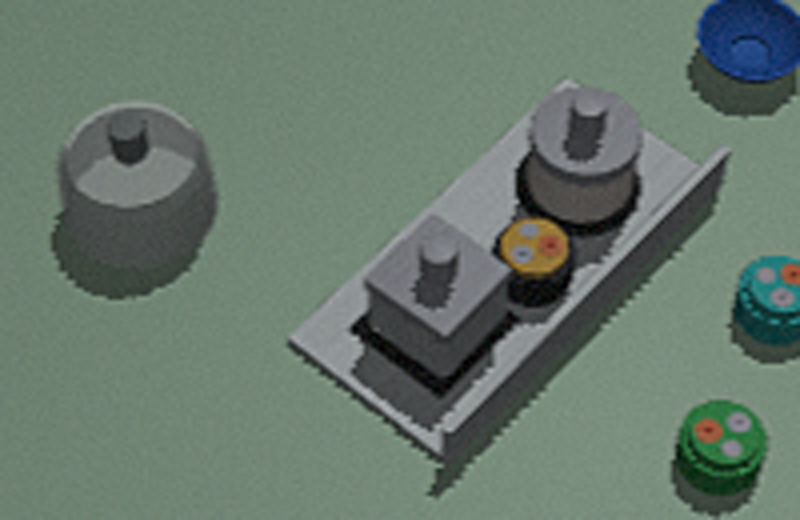

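View pics/z2.png

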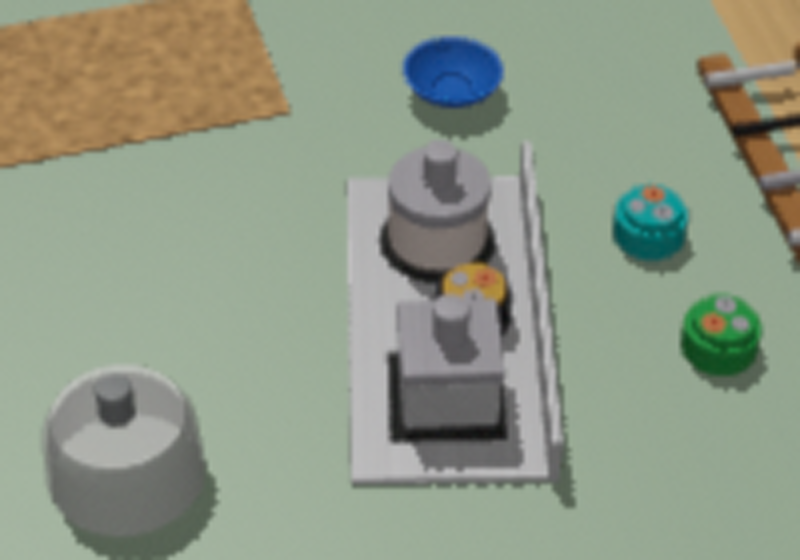

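```bash
cat > m0.py <<'E'
from h import *
def fit(P):  # circle centre via min enclosing of xy
    (x,y),r=cv2.minEnclosingCircle(P[:,:2].astype(np.float32)); return np.round([x,y,r],1)
boxes={'scene':dict(jar=(295,165,335,195),tin=(255,200,305,240),cover=(180,172,228,222),mov=(290,200,315,222)),
'side':dict(jar=(262,160,300,195),tin=(265,195,302,240),cover=(178,220,225,265),mov=(275,190,300,215))}
for n in ['scene','side']:
    z=np.load(f'pics/{n}0.npz'); p=z['p'];d=z['d'];c={k:z[k] for k in('fx','fy','cx','cy','R','t')}
    P=cloud(d.astype(float),c); hsv=cv2.cvtColor(p,cv2.COLOR_RGB2HSV)
    g=P[(hsv[...,0]>50)&(hsv[...,0]<90)&(abs(P[...,2])<30)]
    print(n,'bench z med',np.median(g[:,2]), 'std',g[:,2].std())
    for k,(a,b,e,f) in boxes[n].items():
        Q=P[b:f,a:e].reshape(-1,3)
        h,ed=np.histogram(Q[:,2],bins=np.arange(-10,100,3)); print(k,dict(zip(ed[:-1],h)))
        for nm,lo,hi in [('knobtop',76,90),('lid',52,62),('ctop',69,79)]:
            S=Q[(Q[:,2]>lo)&(Q[:,2]<hi)]
            if len(S)>5: print('  ',nm,len(S),S.mean(0).round(1),fit(S))
    # mat
    m=cv2.inRange(hsv,(8,80,60),(22,255,230)); 
    m[(abs(P[...,2]-3)>12)]=0
    nl,lab,st,ce=cv2.connectedComponentsWithStats(cv2.morphologyEx(m,cv2.MORPH_CLOSE,np.ones((5,5))))
    for i in range(1,nl):
        if 1000<st[i,4]<30000:
            print('mat?',st[i]); cn=max(cv2.findContours((lab==i).astype(np.uint8),0,1)[0],key=cv2.contourArea).reshape(-1,2)
            W=np.array([ray(c,u,v,3) for u,v in cn],np.float32)[:,:2]; print(cv2.minAreaRect(W))
            ap=cv2.approxPolyDP(cn.reshape(-1,1,2),8,True).reshape(-1,2); print([ray(c,u,v,3).round(1) for u,v in ap])
    # orange seat, movement
    m=cv2.inRange(hsv,(8,140,80),(28,255,255))
    nl,lab,st,ce=cv2.connectedComponentsWithStats(m)
    for i in range(1,nl):
        if st[i,4]>60 and st[i,4]<2000:
            cn=max(cv2.findContours((lab==i).astype(np.uint8),0,1)[0],key=cv2.contourArea)
            for zz in (25,34):
                W=np.array([ray(c,u,v,zz) for u,v in cn.reshape(-1,2)],np.float32)[:,:2]
                print('orange',ce[i].round(1),st[i,4],zz,W.mean(0),fit(W), ray(c,*ce[i],zz).round(1), 'depthz',np.median(P[lab==i],0).round(1))
E
python3 m0.py
```

```text
scene bench z med -0.38374539654218337 std 3.9163049888091384
jar {np.int64(-10): np.int64(0), np.int64(-7): np.int64(13), np.int64(-4): np.int64(186), np.int64(-1): np.int64(225), np.int64(2): np.int64(105), np.int64(5): np.int64(83), np.int64(8): np.int64(9), np.int64(11): np.int64(1), np.int64(14): np.int64(0), np.int64(17): np.int64(2), np.int64(20): np.int64(1), np.int64(23): np.int64(2), np.int64(26): np.int64(1), np.int64(29): np.int64(4), np.int64(32): np.int64(4), np.int64(35): np.int64(4), np.int64(38): np.int64(6), np.int64(41): np.int64(6), np.int64(44): np.int64(8), np.int64(47): np.int64(12), np.int64(50): np.int64(28), np.int64(53): np.int64(235), np.int64(56): np.int64(151), np.int64(59): np.int64(12), np.int64(62): np.int64(10), np.int64(65): np.int64(8), np.int64(68): np.int64(6), np.int64(71): np.int64(8), np.int64(74): np.int64(14), np.int64(77): np.int64(24), np.int64(80): np.int64(23), np.int64(83): np.int64(1), np.int64(86): np.int64(0), np.int64(89): np.int64(0), np.int64(92): np.int64(0), np.int64(95): np.int64(0)}
   knobtop 55 [663.7 124.   79.5] [663.  125
[... 3198 characters left out ...]
np.int64(77): np.int64(0), np.int64(80): np.int64(0), np.int64(83): np.int64(0), np.int64(86): np.int64(0), np.int64(89): np.int64(0), np.int64(92): np.int64(0), np.int64(95): np.int64(0)}
   lid 60 [661.8  19.5  55.5] [659.7  19.9  12.4]
mat? [ 232   82  106   64 3585]Traceback (most recent call last):
  File "m0.py", line 24, in <module>
    W=np.array([ray(c,u,v,3) for u,v in cn],np.float32)[:,:2]; print(cv2.minAreaRect(W))
                                                                     ~~~~~~~~~~~~~~~^^^
cv2.error: OpenCV(4.12.0) /io/opencv/modules/imgproc/src/convhull.cpp:143: error: (-215:Assertion failed) total >= 0 && (depth == CV_32F || depth == CV_32S) in function 'convexHull'
```

```bash
sed -i 's/h,ed=np.histogram.*$/print(k)/; s/np.float32)\[:,:2\]; print(cv2.minAreaRect(W))/np.float32)[:,:2].copy(); print(cv2.minAreaRect(W))/' m0.py
sed -i "s/if len(S)>5: print(.*/if len(S)>5: print('  ',nm,len(S),fit(S), cv2.minAreaRect(S[:,:2].astype(np.float32).copy()) if (k,nm)==('tin','lid') else '')/" m0.py
cat >> m0.py <<'E'
    # tray: light points z 3..9 in region ; stand rim z 19..25
    S=P[(P[...,2]>14)&(P[...,2]<30)&(P[...,0]<620)&(P[...,1]<-150)&(P[...,1]>-450)&(P[...,0]>300)]
    print('stand',len(S),fit(S),S.mean(0))
    mm=(hsv[...,1]<30)&(hsv[...,2]>100)&(P[...,2]>2)&(P[...,2]<11)&(P[...,0]>560)&(P[...,0]<760)&(P[...,1]>-100)&(P[...,1]<220)
    S=P[mm]; print('tray',len(S),cv2.minAreaRect(S[:,:2].astype(np.float32).copy()))
    S=P[(P[...,2]>28)&(P[...,2]<41)&(P[...,0]>690)&(P[...,0]<760)&(P[...,1]>-100)&(P[...,1]<220)]
    vx=cv2.fitLine(S[:,:2].astype(np.float32).copy(),cv2.DIST_HUBER,0,.01,.01).ravel(); print('fence',len(S),vx,np.degrees(np.arctan2(vx[1],vx[0])), S[:,1].min(),S[:,1].max(),cv2.minAreaRect(S[:,:2].astype(np.float32).copy()))
E
python3 m0.py
```

```text
scene bench z med -0.38374539654218337 std 3.9163049888091384
jar
   knobtop 55 [663.  125.7  10.8] 
   lid 418 [664.8 124.6  32. ] 
   ctop 41 [663.3 125.3  11.3] 
tin
   knobtop 65 [639.1   2.9   9.8] 
   lid 511 [639.3   3.1  38.8] ((639.4795532226562, 2.7916908264160156), (57.07276153564453, 56.164146423339844), 80.41400146484375)
   ctop 41 [639.3   2.2   9.9] 
cover
   lid 41 [455.2  -6.8  34.6] 
   ctop 60 [453.   -6.6  10.7] 
mov
   lid 60 [659.7  19.9  12.4] 
mat? [ 232   82  106   64 3585]
((476.6678466796875, 326.11553955078125), (238.77407836914062, 139.24620056152344), 3.0617663860321045)
[array([362.3, 253.1,   3. ]), array([597. , 265.1,   3. ]), array([590.4, 399.7,   3. ]), array([354.6, 387.2,   3. ])]
orange [304.  211.5] 128 25 [664.3339    63.186604] [665.3  62.4  18.5] [667.5  62.3  25. ] depthz [671.1  57.3  32.7]
orange [304.  211.5] 128 34 [666.73175   57.555008] [667.6  56.8  18.3] [669.8  56.6  34. ] depthz [671.1  57.3  32.7]
orange [418.2 212.1] 80 25 [885.1116  184.26561] [885.2 183.6  15.9] [885.  183.3  25. ] depthz [885.  194.8   9.6]
orange [418.2 21
[... 10762 characters left out ...]
3 -212.2   34. ] depthz [ 882.7 -199.    10.9]
orange [244.5 387.4] 654 25 [ 482.02203 -343.48962] [ 482.3 -343.2   25.2] [ 482.  -343.6   25. ] depthz [ 482.  -343.8   25.4]
orange [244.5 387.4] 654 34 [ 481.5607  -347.05923] [ 481.8 -346.7   25. ] [ 481.5 -347.2   34. ] depthz [ 482.  -343.8   25.4]
stand 4113 [ 522.  -319.8  103.8] [ 500.30897746 -337.65809367   22.29745359]
tray 1877 ((644.5411376953125, 58.47340393066406), (327.8239440917969, 175.5194091796875), 84.67727661132812)
fence 173 [2.0165922e-01 9.7945577e-01 7.0857617e+02 6.9893745e+01] 78.366 -31.661781170515827 169.56500366881383 ((708.755859375, 69.52030944824219), (205.5467071533203, 6.461618900299072), 78.31086730957031)
```

Jar is at about (662.8,125), tin (638.3,2.7) with yaw near -10, and cover (452.9,-6.7). Seat is at (482.4,-343.7), the mat centre at (475.8,327) with yaw 3, and the tray yaw is about -11.3. The movement is partly hidden, near (670,58). Next I'll write a small calculator for tool-axis distances.

```bash
cat > plan.py <<'E'
# plan.py to x y z [yaw]  -> tool-axis distance (cm) from commanded pose ; plan.py did dx dy dz wy -> book-keep
import sys,json,os,numpy as np
from scipy.spatial.transform import Rotation as Ro
f='cmd.json'
s=json.load(open(f)) if os.path.exists(f) else dict(p=[160.453,552.176,213.976],yaw=-16.203)
R=(Ro.from_euler('z',s['yaw'],degrees=True)*Ro.from_euler('x',-90,degrees=True)).as_matrix()
a=sys.argv[1]; v=[float(x) for x in sys.argv[2:]]
if a=='did':
    s['p']=list(np.array(s['p'])+R@np.array(v[:3])*10); s['yaw']-=v[3] if len(v)>3 else 0
    json.dump(s,open(f,'w')); print('cmd',np.round(s['p'],1),round(s['yaw'],2))
else:
    d=R.T@(np.array(v[:3])-s['p'])/10; print('delta cm',d.round(2),'dist mm',round(float(np.linalg.norm(d))*10), 'twist_y',round(s['yaw']-v[3],2) if len(v)>3 else '')
E
python3 plan.py to 662.8 125 160 -11.2
```

```text
delta cm [ 60.16   5.4  -27.  ] dist mm 662 twist_y -5.0
```

```bash
python3 -m pendant '[{"delta_pos":[1.5,0.1,-0.7],"twist":[0,-1,0],"grip":60},{"delta_pos":[4.5,0.4,-2.0],"twist":[0,-2,0],"grip":60},{"delta_pos":[8,0.7,-3.6],"twist":[0,-3,0],"grip":60},{"delta_pos":[12,1.1,-5.4],"twist":[0,-4,0],"grip":60},{"delta_pos":[16,1.5,-7.2],"twist":[0,-5,0],"grip":60}]' 20; python3 plan.py did 16 1.5 -7.2 -5; python3 plan.py to 662.8 125 160 -11.2
```

```text
time_s: 0.65
ee_pos: [294.8, 437.2, 198.6]
ee_rot: [-90.0, 0.0, -11.1]
force: [0.2, 0.8, -0.1]
gripper_width: 55.9
cmd [294.  438.4 199. ] -11.2
delta cm [ 42.27   3.9  -23.58] dist mm 486 twist_y -0.0
```

```bash
python3 -m pendant '[{"delta_pos":[4,0.2,-2.2],"twist":[0,0,0],"grip":60},{"delta_pos":[8,0.4,-4.5],"twist":[0,0,0],"grip":60},{"delta_pos":[12,0.6,-6.7],"twist":[0,0,0],"grip":60},{"delta_pos":[16,0.8,-8.9],"twist":[0,0,0],"grip":60},{"delta_pos":[20,1.0,-11.2],"twist":[0,0,0],"grip":60}]'; python3 plan.py did 20 1 -11.2 0; python3 -m pendant '[{"delta_pos":[4,0,-2.2],"twist":[0,0,0],"grip":60},{"delta_pos":[8,0,-4.5],"twist":[0,0,0],"grip":60},{"delta_pos":[11,0,-6.2],"twist":[0,0,0],"grip":60},{"delta_pos":[13,0,-7.3],"twist":[0,0,0],"grip":60},{"delta_pos":[14,0,-7.8],"twist":[0,0,0],"grip":60}]'; python3 plan.py did 14 0 -7.8 0
python3 - <<'E'
from h import *
p,d,c=grab('wrist','w1.png'); np.savez('pics/w1.npz',p=p,d=d,**{k:np.array(v) for k,v in c.items()})
print(state()['ee_pos'], (-np.array(c['R']).T@np.array(c['t'])).round(1))
E
```

```text
time_s: 1.15
ee_pos: [469.5, 288.2, 188.7]
ee_rot: [-90.0, 0.0, -11.2]
force: [1.6, 0.9, 0.3]
gripper_width: 54.8
cmd [468.4 289.7 189. ] -11.2
time_s: 1.65
ee_pos: [591.8, 184.3, 188.3]
ee_rot: [-90.0, 0.0, -11.3]
force: [-0.2, 0.2, -0.6]
gripper_width: 54.4
cmd [590.6 186.  189. ] -11.2
[592.47762939 184.11360377 188.31259661] [512.7 200.4 359.3]
```

View pics/w1.png

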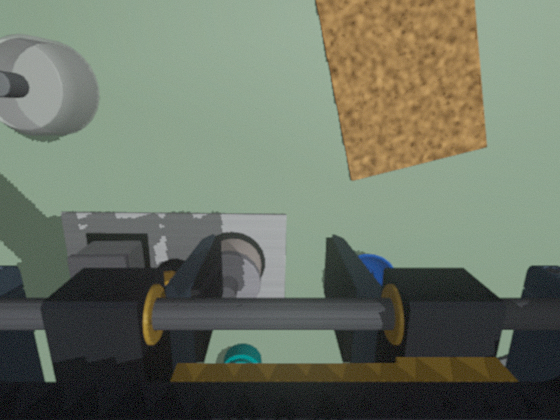

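The wrist view shows the tray and jar (237,265) at the bottom, with the fingers hiding part of it, so the fixed cameras are better. Moving over the jar.

```bash
python3 plan.py to 662.8 125 100 -11.2;  python3 plan.py to 662.8 125 62 -11.2
```

```text
delta cm [ 8.27  8.9  -4.58] dist mm 130 twist_y -0.0
delta cm [ 8.27 12.7  -4.58] dist mm 158 twist_y -0.0
```

```bash
python3 -m pendant '[{"delta_pos":[3,1,-1.7],"twist":[0,0,0],"grip":60},{"delta_pos":[6,3,-3.3],"twist":[0,0,0],"grip":60},{"delta_pos":[7.7,6,-4.3],"twist":[0,0,0],"grip":60},{"delta_pos":[8.27,8.2,-4.58],"twist":[0,0,0],"grip":60},{"delta_pos":[8.27,8.9,-4.58],"twist":[0,0,0],"grip":60}]'; python3 plan.py did 8.27 8.9 -4.58 0;python3 - <<'E'
from h import *
for n in ('scene','side'):
    p,d,c=grab(n); 
    cv2.imwrite(f'pics/{n}1.png',cv2.resize(p[130:270,200:400] if n=='scene' else p[110:250,200:400],None,fx=4,fy=4)[:,:,::-1])
print(state()['ee_pos'],state()['ee_rot'])
E
```

```text
time_s: 2.2
ee_pos: [661.0, 125.0, 96.8]
ee_rot: [-90.1, 0.3, -11.2]
force: [-0.5, 0.0, -0.1]
gripper_width: 54.5
cmd [662.8 125.  100. ] -11.2
[661.38407423 125.87469041  98.88174367] [-90.03270532   0.1788944  -11.15770051]
```

View pics/scene1.png

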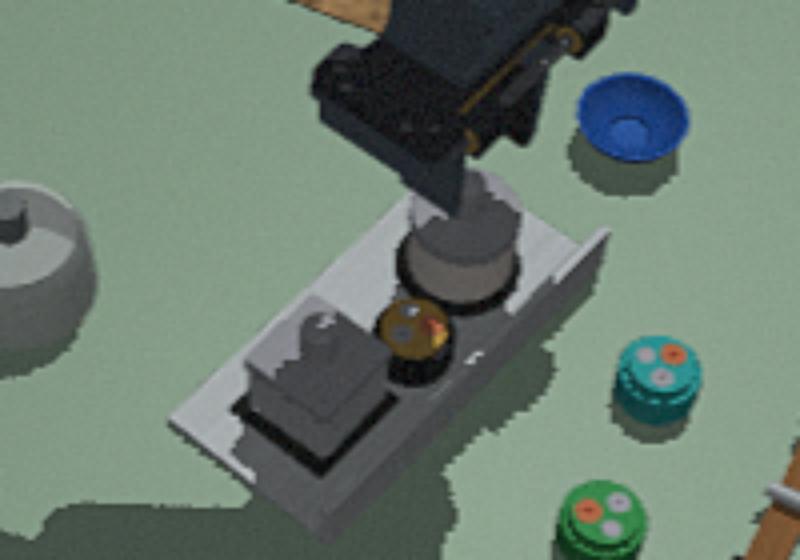

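View pics/side1.png

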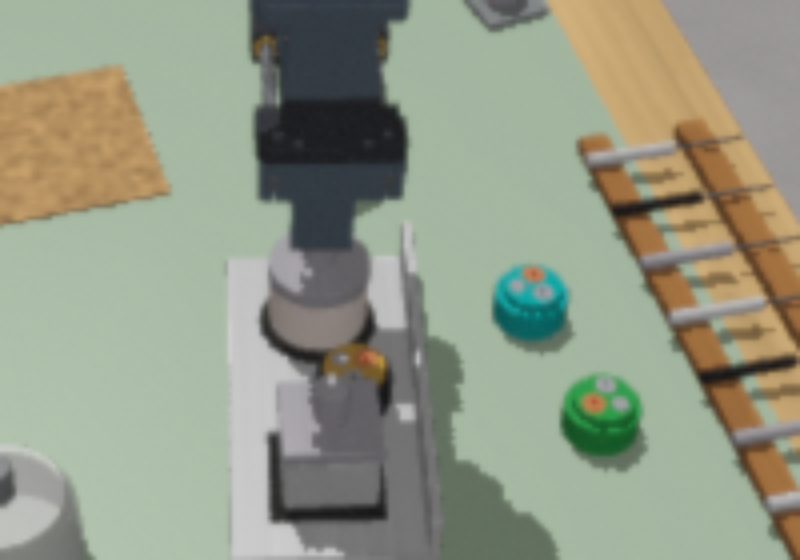

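Both views show the fingers straddling the jar's knob, so I'll go down and close.

```bash
python3 -m pendant '[{"delta_pos":[0,1.2,0],"twist":[0,0,0],"grip":60},{"delta_pos":[0,2.4,0],"twist":[0,0,0],"grip":60},{"delta_pos":[0,3.3,0],"twist":[0,0,0],"grip":60},{"delta_pos":[0,3.7,0],"twist":[0,0,0],"grip":60},{"delta_pos":[0,3.7,0],"twist":[0,0,0],"grip":60}]'; python3 plan.py did 0 3.7 0 0; python3 -m pendant '[{"delta_pos":[0,0,0],"twist":[0,0,0],"grip":10},{"delta_pos":[0,0,0],"twist":[0,0,0],"grip":10},{"delta_pos":[0,0,0],"twist":[0,0,0],"grip":10},{"delta_pos":[0,0,0],"twist":[0,0,0],"grip":10},{"delta_pos":[0,0,0],"twist":[0,0,0],"grip":10}]' 25;  python3 plan.py to 536 330 75
```

```text
time_s: 2.8
ee_pos: [662.3, 125.0, 62.1]
ee_rot: [-90.0, 0.1, -11.2]
force: [1.0, 0.1, -0.7]
gripper_width: 54.9
cmd [662.8 125.   63. ] -11.2
time_s: 3.3
ee_pos: [663.0, 125.1, 63.2]
ee_rot: [-90.0, -0.0, -11.2]
force: [0.2, 0.6, -1.1]
gripper_width: 19.0
delta cm [-16.43  -1.2   17.65] dist mm 241 twist_y
```

```bash
python3 -m pendant '[{"delta_pos":[0,-0.5,0],"twist":[0,0,0],"grip":10},{"delta_pos":[0,-1.5,0],"twist":[0,0,0],"grip":10},{"delta_pos":[0,-3,0],"twist":[0,0,0],"grip":10},{"delta_pos":[0,-4.5,0],"twist":[0,0,0],"grip":10},{"delta_pos":[0,-5,0],"twist":[0,0,0],"grip":10}]'; python3 plan.py did 0 -5 0 0; python3 plan.py to 536 330 75;python3 - <<'E'
from h import *
p,d,c=grab('scene'); np.savez('pics/scene2.npz',p=p,d=d,**{k:np.array(v) for k,v in c.items()})
cv2.imwrite(f'pics/scene2.png',cv2.resize(p[130:270,200:400],None,fx=4,fy=4)[:,:,::-1])
E
```

```text
time_s: 3.8
ee_pos: [663.9, 125.1, 115.3]
ee_rot: [-89.9, -0.2, -11.2]
force: [-0.2, -0.5, -3.3]
gripper_width: 19.4
cmd [662.8 125.  113. ] -11.2
delta cm [-16.43   3.8   17.65] dist mm 244 twist_y
```

View pics/scene2.png

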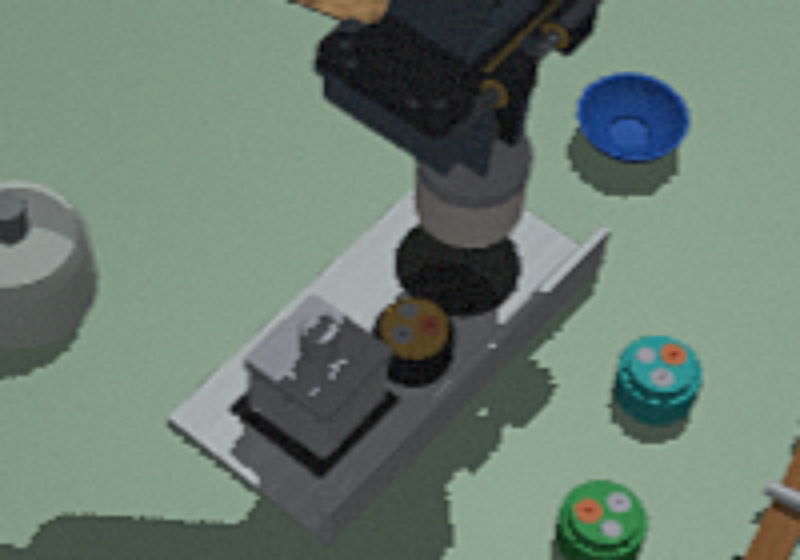

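The jar is hanging upright from the gripper. Taking it to the mat.

```bash
python3 -m pendant '[{"delta_pos":[-0.7,0,0.7],"twist":[0,0,0],"grip":10},{"delta_pos":[-2.2,0,2.3],"twist":[0,0,0],"grip":10},{"delta_pos":[-4.4,0,4.6],"twist":[0,0,0],"grip":10},{"delta_pos":[-6.9,0,7.4],"twist":[0,0,0],"grip":10},{"delta_pos":[-9.4,0,10.1],"twist":[0,0,0],"grip":10}]'; python3 plan.py did -9.4 0 10.1 0; python3 -m pendant '[{"delta_pos":[-2.5,0,2.7],"twist":[0,0,0],"grip":10},{"delta_pos":[-4.7,0,5.1],"twist":[0,0,0],"grip":10},{"delta_pos":[-6.2,0,6.6],"twist":[0,0,0],"grip":10},{"delta_pos":[-6.9,0,7.4],"twist":[0,0,0],"grip":10},{"delta_pos":[-7.03,0.8,7.55],"twist":[0,0,0],"grip":10}]'; python3 plan.py did -7.03 0.8 7.55 0; python3 plan.py to 536 330 58
```

```text
time_s: 4.35
ee_pos: [588.4, 243.5, 111.8]
ee_rot: [-90.0, 0.1, -11.2]
force: [0.0, -0.2, -2.9]
gripper_width: 19.0
cmd [590.3 242.3 113. ] -11.2
time_s: 4.85
ee_pos: [535.6, 331.4, 105.2]
ee_rot: [-89.9, -0.1, -11.1]
force: [0.3, -0.0, -1.5]
gripper_width: 19.2
cmd [536. 330. 105.] -11.2
delta cm [ 0.   4.7 -0. ] dist mm 47 twist_y
```

```bash
python3 -m pendant '[{"delta_pos":[0,1,0],"twist":[0,0,0],"grip":10},{"delta_pos":[0,2.2,0],"twist":[0,0,0],"grip":10},{"delta_pos":[0,3.4,0],"twist":[0,0,0],"grip":10},{"delta_pos":[0,4.2,0],"twist":[0,0,0],"grip":10},{"delta_pos":[0,4.5,0],"twist":[0,0,0],"grip":10}]'; python3 plan.py did 0 4.5 0 0; python3 -m pendant '[{"delta_pos":[0,0.1,0],"twist":[0,0,0],"grip":10},{"delta_pos":[0,0.2,0],"twist":[0,0,0],"grip":10},{"delta_pos":[0,0.25,0],"twist":[0,0,0],"grip":10},{"delta_pos":[0,0.3,0],"twist":[0,0,0],"grip":10},{"delta_pos":[0,0.3,0],"twist":[0,0,0],"grip":10}]'; python3 plan.py did 0 0.3 0 0
```

```text
time_s: 5.35
ee_pos: [535.5, 329.1, 58.2]
ee_rot: [-90.1, 0.1, -11.3]
force: [0.4, 0.8, -2.0]
gripper_width: 19.0
cmd [536. 330.  60.] -11.2
time_s: 5.85
ee_pos: [536.0, 330.2, 57.2]
ee_rot: [-90.0, -0.0, -11.2]
force: [0.2, -0.4, -2.1]
gripper_width: 19.3
cmd [536. 330.  57.] -11.2
```

```bash
python3 -m pendant '[{"delta_pos":[0,0.05,0],"twist":[0,0,0],"grip":10},{"delta_pos":[0,0.1,0],"twist":[0,0,0],"grip":10},{"delta_pos":[0,0.1,0],"twist":[0,0,0],"grip":10},{"delta_pos":[0,0.1,0],"twist":[0,0,0],"grip":10},{"delta_pos":[0,0.1,0],"twist":[0,0,0],"grip":10}]'; python3 plan.py did 0 0.1 0 0
python3 - <<'E'
from h import *
p,d,c=grab('side'); cv2.imwrite(f'pics/side2.png',cv2.resize(p[90:230,120:320],None,fx=4,fy=4)[:,:,::-1])
print(state()['force'])
E
```

```text
time_s: 6.35
ee_pos: [536.2, 330.4, 57.0]
ee_rot: [-89.9, -0.0, -11.2]
force: [-1.5, 0.6, 6.4]
gripper_width: 19.0
cmd [536. 330.  56.] -11.2
[-0.98230379  0.9859471   5.30617869]
```

View pics/side2.png

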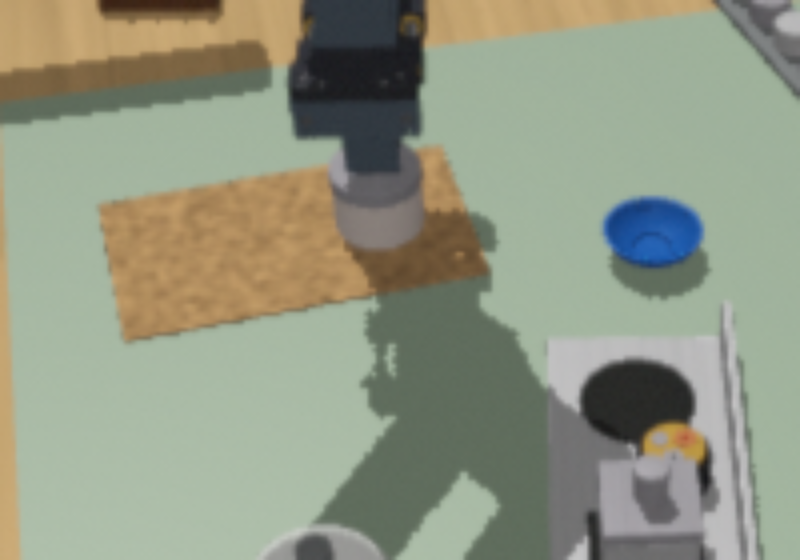

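The jar stands on the mat at (378,210) in the crop, and the force reading shows contact. I'll release it and lift clear.

```bash
python3 -m pendant '[{"delta_pos":[0,-0.05,0],"twist":[0,0,0],"grip":40},{"delta_pos":[0,-0.05,0],"twist":[0,0,0],"grip":50},{"delta_pos":[0,-0.05,0],"twist":[0,0,0],"grip":60},{"delta_pos":[0,-0.5,0],"twist":[0,0,0],"grip":60},{"delta_pos":[0,-2.0,0],"twist":[0,0,0],"grip":60}]'; python3 plan.py did 0 -2 0 0;  python3 -m pendant '[{"delta_pos":[0,-2,0],"twist":[0,0,0],"grip":60},{"delta_pos":[1,-4,-2],"twist":[0,0,0],"grip":60},{"delta_pos":[3,-5,-5],"twist":[0,0,0],"grip":60},{"delta_pos":[5,-5,-9],"twist":[0,0,0],"grip":60},{"delta_pos":[7,-5,-13],"twist":[0,0,0],"grip":60}]'; python3 plan.py did 7 -5 -13 0;  python3 plan.py to 638.3 2.7 100 -10
```

```text
time_s: 6.9
ee_pos: [535.0, 329.3, 74.7]
ee_rot: [-90.1, 0.2, -11.2]
force: [0.3, -0.2, -0.5]
gripper_width: 53.8
cmd [536. 330.  76.] -11.2
time_s: 7.4
ee_pos: [580.0, 187.9, 126.8]
ee_rot: [-90.0, -0.1, -11.1]
force: [0.1, 0.7, -0.6]
gripper_width: 54.9
cmd [579.4 188.9 126. ] -11.2
delta cm [  9.4    2.6  -17.12] dist mm 197 twist_y -1.2
```

```bash
python3 -m pendant '[{"delta_pos":[2.3,0,-4.2],"twist":[0,0,0],"grip":60},{"delta_pos":[4.6,0,-8.4],"twist":[0,0,0],"grip":60},{"delta_pos":[6.9,0,-12.6],"twist":[0,0,0],"grip":60},{"delta_pos":[8.6,1,-15.7],"twist":[0,0,0],"grip":60},{"delta_pos":[9.4,2,-17.12],"twist":[0,0,0],"grip":60}]'; python3 plan.py did 9.4 2 -17.12 0;  python3 -m pendant '[{"delta_pos":[0,0.5,0],"twist":[0,0,0],"grip":60},{"delta_pos":[0,0.6,0],"twist":[0,0,0],"grip":60},{"delta_pos":[0,0.6,0],"twist":[0,0,0],"grip":60},{"delta_pos":[0,0.6,0],"twist":[0,0,0],"grip":60},{"delta_pos":[0,0.6,0],"twist":[0,0,0],"grip":60}]';python3 plan.py did 0 0.6 0 0
python3 - <<'E'
from h import *
for n in ('scene','side'):
    p,d,c=grab(n); np.savez(f'pics/{n}3.npz',p=p,d=d,**{k:np.array(v) for k,v in c.items()})
    cv2.imwrite(f'pics/{n}3.png',cv2.resize(p[150:290,210:410] if n=='scene' else p[130:270,220:420],None,fx=4,fy=4)[:,:,::-1])
print(state()['ee_pos'],state()['ee_rot'])
E
```

```text
time_s: 7.9
ee_pos: [639.4, -0.5, 106.1]
ee_rot: [-90.0, -0.1, -11.4]
force: [0.1, 0.5, -0.2]
gripper_width: 54.9
cmd [638.3   2.7 106. ] -11.2
time_s: 8.4
ee_pos: [638.4, 4.0, 100.5]
ee_rot: [-90.0, -0.0, -11.1]
force: [0.1, -0.2, 0.5]
gripper_width: 54.3
cmd [638.3   2.7 100. ] -11.2
[638.40981746   3.46472802 100.37863199] [-8.99859017e+01 -3.91227778e-02 -1.11432462e+01]
```

View pics/scene3.png

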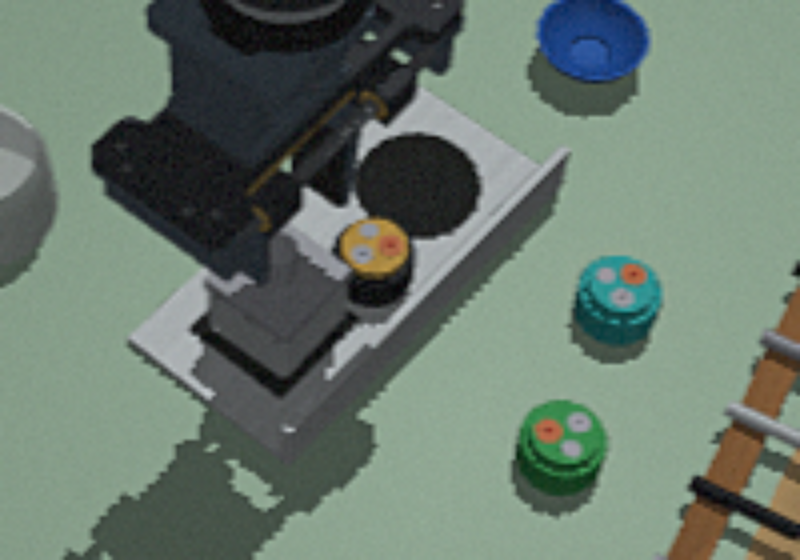

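View pics/side3.png

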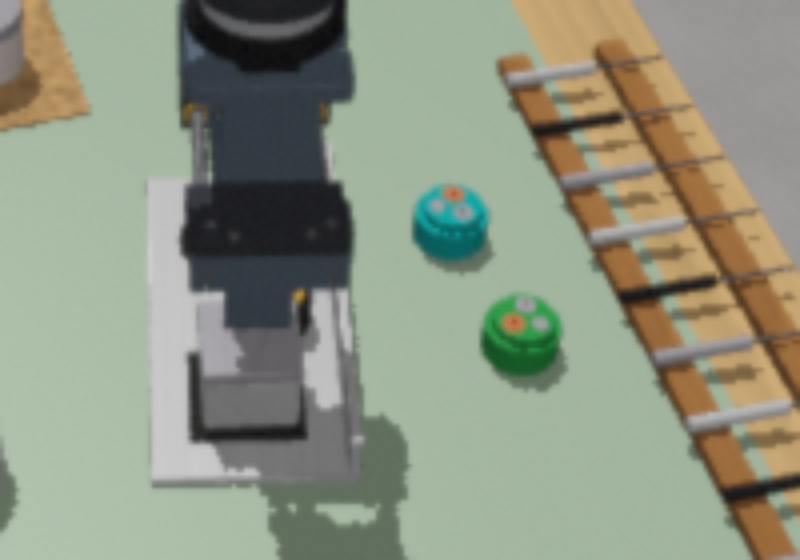

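The fingers are over the tin's knob in both views. The scene crop also shows the round pad (418,185) and the movement (375,262) in the open. Gripping the tin.

```bash
python3 -m pendant '[{"delta_pos":[0,1.2,0],"twist":[0,0,0],"grip":60},{"delta_pos":[0,2.4,0],"twist":[0,0,0],"grip":60},{"delta_pos":[0,3.3,0],"twist":[0,0,0],"grip":60},{"delta_pos":[0,3.7,0],"twist":[0,0,0],"grip":60},{"delta_pos":[0,3.7,0],"twist":[0,0,0],"grip":60}]'; python3 plan.py did 0 3.7 0 0; python3 -m pendant '[{"delta_pos":[0,0,0],"twist":[0,0,0],"grip":10},{"delta_pos":[0,0,0],"twist":[0,0,0],"grip":10},{"delta_pos":[0,0,0],"twist":[0,0,0],"grip":10},{"delta_pos":[0,0,0],"twist":[0,0,0],"grip":10},{"delta_pos":[0,0,0],"twist":[0,0,0],"grip":10}]' 25; python3 -m pendant '[{"delta_pos":[0,-0.5,0],"twist":[0,0,0],"grip":10},{"delta_pos":[0,-1.5,0],"twist":[0,0,0],"grip":10},{"delta_pos":[0,-3,0],"twist":[0,0,0],"grip":10},{"delta_pos":[0,-4.5,0],"twist":[0,0,0],"grip":10},{"delta_pos":[0,-5,0],"twist":[0,0,0],"grip":10}]'; python3 plan.py did 0 -5 0 0;  python3 plan.py to 416 324 113
```

```text
time_s: 9.0
ee_pos: [637.7, 2.6, 61.7]
ee_rot: [-90.0, 0.1, -11.2]
force: [1.1, 0.1, 0.1]
gripper_width: 54.5
cmd [638.3   2.7  63. ] -11.2
time_s: 9.5
ee_pos: [638.5, 2.8, 63.2]
ee_rot: [-90.0, -0.0, -11.2]
force: [1.3, 0.1, -1.3]
gripper_width: 19.1
time_s: 10.0
ee_pos: [639.5, 2.7, 115.4]
ee_rot: [-90.0, -0.2, -11.2]
force: [0.2, 0.6, -1.4]
gripper_width: 19.2
cmd [638.3   2.7 113. ] -11.2
delta cm [-28.05  -0.    27.2 ] dist mm 391 twist_y
```

```bash
python3 -m pendant '[{"delta_pos":[-0.7,0,0.7],"twist":[0,0,0],"grip":10},{"delta_pos":[-2.5,0,2.4],"twist":[0,0,0],"grip":10},{"delta_pos":[-5,0,4.9],"twist":[0,0,0],"grip":10},{"delta_pos":[-7.8,0,7.5],"twist":[0,0,0],"grip":10},{"delta_pos":[-10.5,0,10.2],"twist":[0,0,0],"grip":10}]'; python3 plan.py did -10.5 0 10.2 0; python3 -m pendant '[{"delta_pos":[-2.7,0,2.6],"twist":[0,0,0],"grip":10},{"delta_pos":[-5.4,0,5.2],"twist":[0,0,0],"grip":10},{"delta_pos":[-8.1,0,7.8],"twist":[0,0,0],"grip":10},{"delta_pos":[-10.7,0,10.3],"twist":[0,0,0],"grip":10},{"delta_pos":[-13,0,12.6],"twist":[0,0,0],"grip":10}]';python3 plan.py did -13 0 12.6 0; python3 -m pendant '[{"delta_pos":[-2,0,2],"twist":[0,0,0],"grip":10},{"delta_pos":[-3.5,0.3,3.4],"twist":[0,0,0],"grip":10},{"delta_pos":[-4.3,1.3,4.2],"twist":[0,0,0],"grip":10},{"delta_pos":[-4.55,2.6,4.4],"twist":[0,0,0],"grip":10},{"delta_pos":[-4.55,3.5,4.4],"twist":[0,0,0],"grip":10}]';python3 plan.py did -4.55 3.5 4.4 0
```

```text
time_s: 10.5
ee_pos: [553.0, 124.3, 112.1]
ee_rot: [-90.0, 0.1, -11.2]
force: [0.2, 1.2, -1.3]
gripper_width: 18.8
cmd [555.1 123.1 113. ] -11.2
time_s: 11.0
ee_pos: [449.7, 273.2, 112.3]
ee_rot: [-90.0, 0.1, -11.2]
force: [0.2, -0.1, -1.1]
gripper_width: 19.2
cmd [452.1 272.  113. ] -11.2
time_s: 11.5
ee_pos: [414.7, 323.7, 76.3]
ee_rot: [-90.1, 0.1, -11.1]
force: [-1.0, -0.1, -2.0]
gripper_width: 19.3
cmd [416. 324.  78.] -11.2
```

```bash
python3 -m pendant '[{"delta_pos":[0,0.7,0],"twist":[0,0,0],"grip":10},{"delta_pos":[0,1.3,0],"twist":[0,0,0],"grip":10},{"delta_pos":[0,1.8,0],"twist":[0,0,0],"grip":10},{"delta_pos":[0,2,0],"twist":[0,0,0],"grip":10},{"delta_pos":[0,2.1,0],"twist":[0,0,0],"grip":10}]'; python3 plan.py did 0 2.1 0 0; python3 -m pendant '[{"delta_pos":[0,0.05,0],"twist":[0,0,0],"grip":10},{"delta_pos":[0,0.1,0],"twist":[0,0,0],"grip":10},{"delta_pos":[0,0.1,0],"twist":[0,0,0],"grip":10},{"delta_pos":[0,0.1,0],"twist":[0,0,0],"grip":10},{"delta_pos":[0,0.1,0],"twist":[0,0,0],"grip":10}]'; python3 plan.py did 0 0.1 0 0
```

```text
time_s: 12.0
ee_pos: [416.2, 323.9, 57.0]
ee_rot: [-90.0, -0.0, -11.2]
force: [-0.6, 0.2, 1.8]
gripper_width: 19.3
cmd [416. 324.  57.] -11.2
time_s: 12.5
ee_pos: [416.2, 324.3, 56.9]
ee_rot: [-89.9, -0.0, -11.2]
force: [-1.5, -0.3, 5.6]
gripper_width: 19.3
cmd [416. 324.  56.] -11.2
```

```bash
python3 -m pendant '[{"delta_pos":[0,-0.05,0],"twist":[0,0,0],"grip":40},{"delta_pos":[0,-0.05,0],"twist":[0,0,0],"grip":50},{"delta_pos":[0,-0.05,0],"twist":[0,0,0],"grip":60},{"delta_pos":[0,-0.5,0],"twist":[0,0,0],"grip":60},{"delta_pos":[0,-2.0,0],"twist":[0,0,0],"grip":60}]'; python3 plan.py did 0 -2 0 0;  python3 -m pendant '[{"delta_pos":[0,-2,0],"twist":[0,0,0],"grip":70},{"delta_pos":[0,-4.5,-1],"twist":[0,0,0],"grip":80},{"delta_pos":[0.5,-7,-4],"twist":[0,0,0],"grip":90},{"delta_pos":[1,-9,-8],"twist":[0,0,0],"grip":98},{"delta_pos":[1,-10,-12],"twist":[0,0,0],"grip":98}]'; python3 plan.py did 1 -10 -12 0
python3 - <<'E'
from h import *
for n in ('scene','side'):
    p,d,c=grab(n); np.savez(f'pics/{n}4.npz',p=p,d=d,**{k:np.array(v) for k,v in c.items()})
    cv2.imwrite(f'pics/{n}4.png',p[:,:,::-1])
a=cv2.imread('pics/scene4.png')[150:290,210:410];b=cv2.imread('pics/side4.png')[130:270,200:400]
cv2.imwrite('pics/both4.png',np.vstack([cv2.resize(a,None,fx=2,fy=2),cv2.resize(b,None,fx=2,fy=2)]))
E
```

```text
time_s: 13.0
ee_pos: [415.1, 323.3, 75.1]
ee_rot: [-90.1, 0.1, -11.2]
force: [0.9, -0.3, -0.6]
gripper_width: 54.1
cmd [416. 324.  76.] -11.2
time_s: 13.5
ee_pos: [403.6, 203.8, 178.0]
ee_rot: [-89.9, -0.2, -11.1]
force: [1.5, -0.1, 0.3]
gripper_width: 88.5
cmd [402.5 204.4 176. ] -11.2
```

View pics/scene4.png

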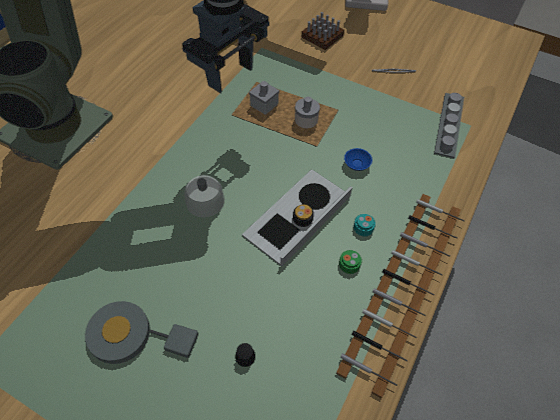

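View pics/side4.png

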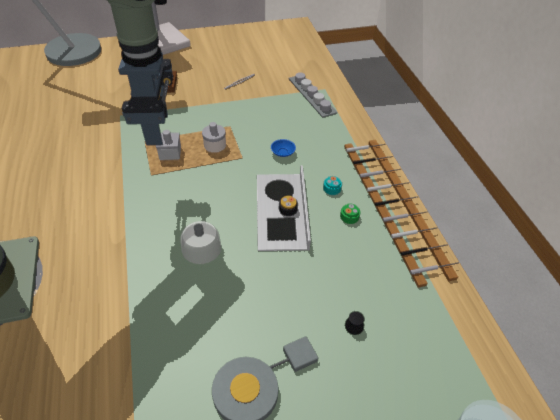

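Both views are clear. The jar and tin stand on the mat, and both pads and the movement (303,215 in the scene view) are visible. Measuring pads, movement and the parked parts.

```bash
cat > m4.py <<'E'
from h import *
import sys
tag=sys.argv[1]
def W(c,pts,z): return np.array([ray(c,u,v,z)[:2] for u,v in pts],np.float32).copy()
def circ(P,r=None):
    from scipy.optimize import least_squares
    x0=[*P.mean(0),30]
    f=(lambda q:np.hypot(P[:,0]-q[0],P[:,1]-q[1])-(r or q[2]))
    return least_squares(f,x0,loss='soft_l1').x.round(1)
reg={'scene':(240,165,360,270),'side':(250,165,325,255)}
for n in ['scene','side']:
    z=np.load(f'pics/{n}{tag}.npz'); p=z['p'];d=z['d'].astype(float);c={k:z[k] for k in('fx','fy','cx','cy','R','t')}
    P=cloud(d,c); hsv=cv2.cvtColor(p,cv2.COLOR_RGB2HSV)
    a,b,e,f=reg[n]; M=np.zeros(p.shape[:2],np.uint8); M[b:f,a:e]=1
    dark=((hsv[...,2]<55)&(M>0)).astype(np.uint8)
    nl,lab,st,ce=cv2.connectedComponentsWithStats(dark)
    print(n)
    for i in range(1,nl):
        if st[i,4]<150: continue
        cn=max(cv2.findContours((lab==i).astype(np.uint8),0,1)[0],key=cv2.contourArea).reshape(-1,2)
        w=W(c,cn,9); print(' dark',st[i],cv2.minAreaRect(w))
    np.save(f'pics/dark{n}.npy',lab)
    o=(cv2.inRange(hsv,(5,90,60),(30,255,255))>0)&(M>0)
    nl,lab,st,ce=cv2.connectedComponentsWithStats(o.astype(np.uint8)); i=1+np.argmax(st[1:,4])
    cn=max(cv2.findContours((lab==i).astype(np.uint8),0,1)[0],key=cv2.contourArea).reshape(-1,2)
    print(' mov',st[i],'circ',circ(W(c,cn,34)),'cen',ray(c,*ce[i],34).round(1))
    # mat parts
    Q=P.reshape(-1,3)
    for nm,x,y in(('jar',536,330),('tin',416,324)):
        s=(abs(Q[:,0]-x)<45)&(abs(Q[:,1]-y)<45)
        K=Q[s&(Q[:,2]>70)&(Q[:,2]<84)]; L=Q[s&(Q[:,2]>47)&(Q[:,2]<56)][:,:2].astype(np.float32).copy()
        print(' ',nm,len(K),cv2.minEnclosingCircle(K[:,:2].astype(np.float32).copy()),len(L),cv2.minAreaRect(L))
    K=Q[(abs(Q[:,0]-453)<15)&(abs(Q[:,1]+7)<15)&(Q[:,2]>69)&(Q[:,2]<82)]
    print('  cover',len(K),cv2.minEnclosingCircle(K[:,:2].astype(np.float32).copy()))
    cv2.imwrite(f'pics/dk{n}.png',cv2.resize(dark[b:f,a:e]*255,None,fx=5,fy=5,interpolation=0))
E
python3 m4.py 4
```

```text
scene
 dark [299 183  31  26 600] ((663.5955810546875, 123.35975646972656), (66.85142517089844, 69.5474853515625), 87.54906463623047)
 dark [292 210  21  17 164] ((667.5623779296875, 54.511871337890625), (43.81218338012695, 40.99060821533203), 25.58458137512207)
 dark [258 214  42  35 776] ((637.9317626953125, 1.1883468627929688), (66.06680297851562, 64.7513427734375), 78.01132202148438)
 mov [295 204  17  16 163] circ [667.8  56.5  17.8] cen [668.9  56.6  34. ]
  jar 41 ((537.5869750976562, 329.8146057128906), 11.492589950561523) 266 ((538.1356811523438, 327.2760314941406), (59.29576873779297, 61.01586151123047), 16.209930419921875)
  tin 41 ((418.2008056640625, 324.615234375), 12.961949348449707) 278 ((417.150146484375, 322.9136657714844), (58.86281967163086, 57.127906799316406), 76.502685546875)
  cover 60 ((453.1014099121094, -6.7614569664001465), 10.383899688720703)
side
 dark [266 181  27  20 386] ((661.0321044921875, 125.34109497070312), (64.799560546875, 61.345035552978516), 21.223711013793945)
 dark [268 218  28  22 567] ((636.95068359375, 2.4840164184570312), (62.37379837036133, 60.76576614379883), 77.03671264648438)
 mov [280 195  17  14 154] circ [665.9  57.3  19.8] cen [666.4  57.   34. ]
  jar 41 ((536.7595825195312, 329.6688537597656), 11.193427085876465) 243 ((536.0659790039062, 328.4244384765625), (57.129390716552734, 60.376922607421875), 84.548583984375)
  tin 41 ((416.1360168457031, 322.6343994140625), 11.798986434936523) 214 ((416.6757507324219, 323.4460754394531), (61.42523193359375, 54.24501037597656), 78.95275115966797)
  cover 64 ((451.8583068847656, -6.637776851654053), 9.836175918579102)
```

```bash
python3 plan.py to 666.5 57 110
```

```text
delta cm [28.76  6.6  -9.33] dist mm 309 twist_y
```

```bash
python3 -m pendant '[{"delta_pos":[1.5,0,-0.5],"twist":[0,0,0],"grip":98},{"delta_pos":[5,0,-1.6],"twist":[0,0,0],"grip":98},{"delta_pos":[9,0,-2.9],"twist":[0,0,0],"grip":98},{"delta_pos":[13,0,-4.2],"twist":[0,0,0],"grip":98},{"delta_pos":[17,0,-5.5],"twist":[0,0,0],"grip":98}]'; python3 plan.py did 17 0 -5.5 0; python3 -m pendant '[{"delta_pos":[4,0.7,-1.3],"twist":[0,0,0],"grip":98},{"delta_pos":[7.5,2,-2.4],"twist":[0,0,0],"grip":98},{"delta_pos":[10,4,-3.2],"twist":[0,0,0],"grip":98},{"delta_pos":[11.4,6,-3.7],"twist":[0,0,0],"grip":98},{"delta_pos":[11.76,6.6,-3.83],"twist":[0,0,0],"grip":98}]'; python3 plan.py did 11.76 6.6 -3.83 0;python3 -m pendant '[{"delta_pos":[0,1.8,0],"twist":[0,0,0],"grip":98},{"delta_pos":[0,4,0],"twist":[0,0,0],"grip":98},{"delta_pos":[0,5.8,0],"twist":[0,0,0],"grip":98},{"delta_pos":[0,6.7,0],"twist":[0,0,0],"grip":98},{"delta_pos":[0,7,0],"twist":[0,0,0],"grip":98}]'; python3 plan.py did 0 7 0 0;python3 - <<'E'
from h import *
for n in ('scene','side'):
    p,d,c=grab(n); 
    cv2.imwrite(f'pics/{n}5.png',p[:,:,::-1])
a=cv2.imread('pics/scene5.png')[150:290,210:410];b=cv2.imread('pics/side5.png')[130:270,200:400]
cv2.imwrite('pics/both5.png',np.hstack([cv2.resize(a,None,fx=2,fy=2),cv2.resize(b,None,fx=2,fy=2)]))
E
```

```text
time_s: 14.1
ee_pos: [561.2, 117.0, 175.0]
ee_rot: [-90.0, 0.0, -11.1]
force: [0.1, -0.5, 0.2]
gripper_width: 89.3
cmd [558.6 117.4 176. ] -11.2
time_s: 14.6
ee_pos: [667.3, 56.2, 105.7]
ee_rot: [-90.1, 0.3, -11.2]
force: [-0.3, 0.7, -0.8]
gripper_width: 89.5
cmd [666.5  57.  110. ] -11.2
time_s: 15.1
ee_pos: [666.2, 57.6, 39.0]
ee_rot: [-90.0, 0.1, -11.2]
force: [-0.3, 0.7, 0.2]
gripper_width: 89.4
cmd [666.5  57.   40. ] -11.2
```

View pics/both5.png

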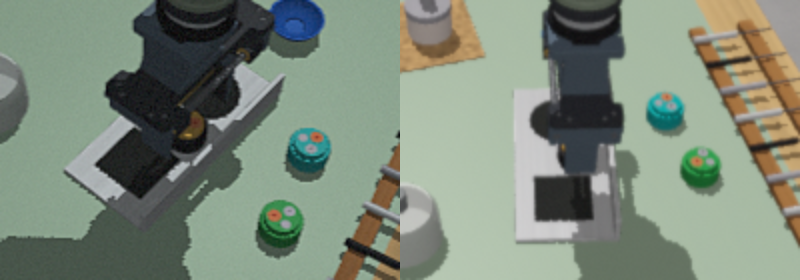

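The fingers straddle the movement. Going down to z 13 and closing.

```bash
python3 -m pendant '[{"delta_pos":[0,0.8,0],"twist":[0,0,0],"grip":98},{"delta_pos":[0,1.7,0],"twist":[0,0,0],"grip":98},{"delta_pos":[0,2.3,0],"twist":[0,0,0],"grip":98},{"delta_pos":[0,2.6,0],"twist":[0,0,0],"grip":98},{"delta_pos":[0,2.7,0],"twist":[0,0,0],"grip":98}]'; python3 plan.py did 0 2.7 0 0;python3 -m pendant '[{"delta_pos":[0,0,0],"twist":[0,0,0],"grip":80},{"delta_pos":[0,0,0],"twist":[0,0,0],"grip":65},{"delta_pos":[0,0,0],"twist":[0,0,0],"grip":55},{"delta_pos":[0,0,0],"twist":[0,0,0],"grip":45},{"delta_pos":[0,0,0],"twist":[0,0,0],"grip":40}]' 18;python3 -m pendant '[{"delta_pos":[0,0,0],"twist":[0,0,0],"grip":40},{"delta_pos":[0,0,0],"twist":[0,0,0],"grip":40},{"delta_pos":[0,0,0],"twist":[0,0,0],"grip":40},{"delta_pos":[0,0,0],"twist":[0,0,0],"grip":40},{"delta_pos":[0,0,0],"twist":[0,0,0],"grip":40}]' 25
```

```text
time_s: 15.7
ee_pos: [666.2, 56.9, 12.3]
ee_rot: [-90.0, 0.1, -11.2]
force: [0.0, -0.2, 0.2]
gripper_width: 89.2
cmd [666.5  57.   13. ] -11.2
time_s: 16.2
ee_pos: [666.6, 57.0, 13.1]
ee_rot: [-90.0, -0.0, -11.2]
force: [-0.3, 0.3, -0.1]
gripper_width: 52.1
time_s: 16.7
ee_pos: [666.6, 57.1, 13.1]
ee_rot: [-90.0, -0.0, -11.2]
force: [0.2, 1.7, 1.3]
gripper_width: 45.3
```

```bash
python3 -m pendant '[{"delta_pos":[0,-0.5,0],"twist":[0,0,0],"grip":40},{"delta_pos":[0,-2,0],"twist":[0,0,0],"grip":40},{"delta_pos":[0,-4,0],"twist":[0,0,0],"grip":40},{"delta_pos":[0,-6,0],"twist":[0,0,0],"grip":40},{"delta_pos":[0,-8,0],"twist":[0,0,0],"grip":40}]'; python3 plan.py did 0 -8 0 0; python3 -m pendant '[{"delta_pos":[0,-1.5,0],"twist":[0,0,0],"grip":40},{"delta_pos":[0,-2.5,0],"twist":[0,0,0],"grip":40},{"delta_pos":[0,-3,0],"twist":[0,0,0],"grip":40},{"delta_pos":[0,-3,0],"twist":[0,0,0],"grip":40},{"delta_pos":[0,-3,0],"twist":[0,0,0],"grip":40}]'; python3 plan.py did 0 -3 0 0; python3 plan.py to 482 -343.7 123
python3 - <<'E'
from h import *
for n in ('scene','side','wrist'):
    p,d,c=grab(n); np.savez(f'pics/{n}6.npz',p=p,d=d,**{k:np.array(v) for k,v in c.items()})
    cv2.imwrite(f'pics/{n}6.png',p[:,:,::-1])
a=cv2.imread('pics/scene6.png')[110:290,210:410];b=cv2.imread('pics/side6.png')[90:270,200:400]
cv2.imwrite('pics/both6.png',np.hstack([cv2.resize(a,None,fx=2,fy=2),cv2.resize(b,None,fx=2,fy=2)]))
E
```

```text
time_s: 17.2
ee_pos: [666.6, 56.8, 94.8]
ee_rot: [-90.0, -0.0, -11.2]
force: [0.8, -0.4, -0.7]
gripper_width: 45.7
cmd [666.5  57.   93. ] -11.2
time_s: 17.7
ee_pos: [666.0, 56.9, 122.3]
ee_rot: [-90.0, 0.1, -11.2]
force: [-0.6, 0.1, -0.9]
gripper_width: 45.1
cmd [666.5  57.  123. ] -11.2
delta cm [-10.31  -0.   -42.89] dist mm 441 twist_y
```

View pics/both6.png

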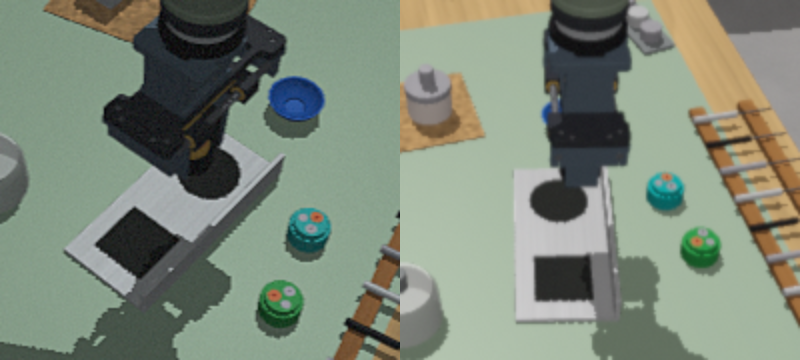

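View pics/wrist6.png

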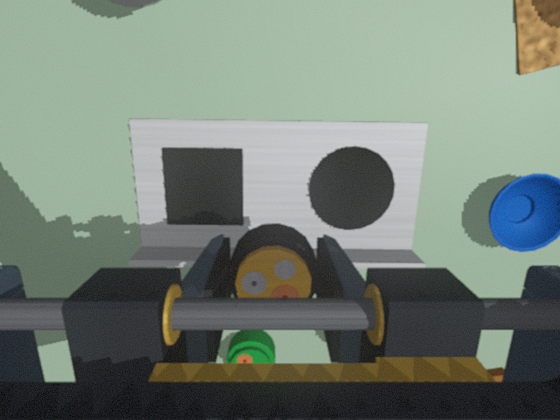

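The wrist view shows the movement upright between the fingers (orange disc at 273,268) and both pads clearly at (203,187) and (351,188). I'll measure all of these from this view.

```bash
cat > mw.py <<'E'
from h import *
from scipy.optimize import least_squares
z=np.load('pics/wrist6.npz'); p=z['p'];c={k:z[k] for k in('fx','fy','cx','cy','R','t')}
hsv=cv2.cvtColor(p,cv2.COLOR_RGB2HSV)
def W(pts,zz): return np.array([ray(c,u,v,zz)[:2] for u,v in pts],np.float32).copy()
for nm,(a,b,e,f) in dict(sq=(145,130,262,240),rd=(295,130,410,243)).items():
    m=np.zeros(p.shape[:2],np.uint8); m[b:f,a:e]=(hsv[b:f,a:e,2]<62)*255
    m=cv2.morphologyEx(m,cv2.MORPH_OPEN,np.ones((5,5)))
    cn=max(cv2.findContours(m,0,1)[0],key=cv2.contourArea).reshape(-1,2)
    w=W(cn,9)
    print(nm,cv2.boundingRect(cn),cv2.minAreaRect(w) if nm=='sq' else '')
    if nm=='rd':
        print(least_squares(lambda q:np.hypot(w[:,0]-q[0],w[:,1]-q[1])-q[2],[660,125,36],loss='soft_l1').x.round(2))
    else:
        # edges: PCA lines by rotating
        r=least_squares(lambda q:np.max(np.abs(np.c_[(w[:,0]-q[0])*np.cos(q[2])+(w[:,1]-q[1])*np.sin(q[2]),-(w[:,0]-q[0])*np.sin(q[2])+(w[:,1]-q[1])*np.cos(q[2])]),1)-q[3],[638,3,-.2,33],loss='soft_l1').x
        print(r[:2].round(2),np.degrees(r[2]).round(2),r[3].round(2))
o=cv2.inRange(hsv,(8,120,60),(30,255,255)); o[:225]=0;o[300:]=0;o[:,:228]=0;o[:,318:]=0
cn=max(cv2.findContours(o,0,1)[0],key=cv2.contourArea).reshape(-1,2)
w=W([q for q in cn if q[1]<285],144); print('mov',cv2.boundingRect(cn),least_squares(lambda q:np.hypot(w[:,0]-q[0],w[:,1]-q[1])-q[2],[666,57,18],loss='soft_l1').x.round(2))
print(least_squares(lambda q:np.hypot(w[:,0]-q[0],w[:,1]-q[1])-18.2,[666,57],loss='soft_l1').x.round(2))
E
python3 mw.py
```

```text
sq (177, 202, 52, 23) ((657.25244140625, -2.6979103088378906), (43.98429870605469, 19.561904907226562), 78.80118560791016)
[572.54  49.22] -84.41 81.56
rd (357, 149, 9, 7) 
[631.97 137.09   3.05]
mov (235, 246, 77, 52) [663.24  57.7   17.76]
[663.77  57.59]
```

```bash
sed -i 's/<62)\*255/<85)*255/' mw.py
python3 - <<'E'
from h import *
p=np.load('pics/wrist6.npz')['p']; v=p.max(2)
print(v[187,150:300:8]); print(v[187,296:420:8]); print(v[130:250:6,205])
E
python3 mw.py
```

```text
[190 188  64  66  64  65  57  59  60  64  62  70 193 192 193 195 195 195
 195]
[194 195  66  69  70  62  60  55  61  67  65  63  61 193 195 196]
[194 193 195  86  67  57  61  66  64  62  58  51  57  61  43  44 123 120
 122 124]
sq (163, 148, 80, 77) ((635.88916015625, 3.7380714416503906), (64.5430679321289, 64.741943359375), 77.91694641113281)
[635.88   3.93] -11.91 31.77
rd (310, 147, 84, 82) 
[661.04 124.79  34.58]
mov (235, 246, 77, 52) [663.24  57.7   17.76]
[663.77  57.59]
```

```bash
python3 - <<'E'
from h import *
z=np.load('pics/scene4.npz'); c={k:z[k] for k in('fx','fy','cx','cy','R','t')}
P=cloud(z['d'].astype(float),c)
print('boxes',P[330:350,165:198].reshape(-1,3).max(0).round(),P[338,180].round(),'loupe',P[350,245].round(),'dish',P[158,358].round())
E
python3 plan.py to 545 -356 123
```

```text
boxes [ 899. -266.  905.] [ 595. -298.   17.] loupe [ 715. -263.   33.] dish [704. 276.   6.]
delta cm [ -3.9   -0.   -42.87] dist mm 430 twist_y
```

```bash
python3 -m pendant '[{"delta_pos":[-0.1,0,-1],"twist":[0,0,0],"grip":40},{"delta_pos":[-0.3,0,-3.5],"twist":[0,0,0],"grip":40},{"delta_pos":[-0.6,0,-7],"twist":[0,0,0],"grip":40},{"delta_pos":[-1,0,-11],"twist":[0,0,0],"grip":40},{"delta_pos":[-1.4,0,-15],"twist":[0,0,0],"grip":40}]'; python3 plan.py did -1.4 0 -15 0; python3 -m pendant '[{"delta_pos":[-0.4,0,-4],"twist":[0,0,0],"grip":40},{"delta_pos":[-0.8,0,-8],"twist":[0,0,0],"grip":40},{"delta_pos":[-1.2,0,-12],"twist":[0,0,0],"grip":40},{"delta_pos":[-1.5,0,-16],"twist":[0,0,0],"grip":40},{"delta_pos":[-1.8,0,-19.5],"twist":[0,0,0],"grip":40}]'; python3 plan.py did -1.8 0 -19.5 0;  python3 -m pendant '[{"delta_pos":[-0.3,0,-3],"twist":[0,0,0],"grip":40},{"delta_pos":[-0.5,0,-5.5],"twist":[0,0,0],"grip":40},{"delta_pos":[-0.7,0,-7.4],"twist":[0,0,0],"grip":40},{"delta_pos":[-0.7,0,-8.3],"twist":[0,0,0],"grip":40},{"delta_pos":[-0.7,0,-8.37],"twist":[0,0,0],"grip":40}]'; python3 plan.py did -0.7 0 -8.37 0;  python3 -m pendant '[{"delta_pos":[0,0,0],"twist":[0,0,0],"grip":40},{"delta_pos":[0,0,0],"twist":[0,0,0],"grip":40},{"delta_pos":[0,0,0],"twist":[0,0,0],"grip":40},{"delta_pos":[0,0,0],"twist":[0,0,0],"grip":40},{"delta_pos":[0,0,0],"twist":[0,0,0],"grip":40}]';python3 - <<'E'
from h import *
for n in ('scene','side','wrist'):
    p,d,c=grab(n); np.savez(f'pics/{n}7.npz',p=p,d=d,**{k:np.array(v) for k,v in c.items()})
    cv2.imwrite(f'pics/{n}7.png',p[:,:,::-1])
E
```

```text
time_s: 18.35
ee_pos: [622.6, -89.2, 122.6]
ee_rot: [-90.0, 0.0, -11.2]
force: [-0.0, 0.0, -0.7]
gripper_width: 45.5
cmd [623.6 -87.5 123. ] -11.2
time_s: 18.85
ee_pos: [566.7, -277.7, 122.7]
ee_rot: [-90.0, 0.0, -11.3]
force: [1.4, -0.3, -1.1]
gripper_width: 45.8
cmd [ 568.1 -275.3  123. ] -11.2
time_s: 19.35
ee_pos: [544.6, -356.8, 122.7]
ee_rot: [-90.0, 0.0, -11.3]
force: [0.3, 0.5, -1.3]
gripper_width: 45.5
cmd [ 544.9 -356.   123. ] -11.2
time_s: 19.85
ee_pos: [545.2, -355.5, 123.0]
ee_rot: [-90.0, -0.0, -11.2]
force: [0.0, -0.2, -0.2]
gripper_width: 45.3
```

View pics/wrist7.png

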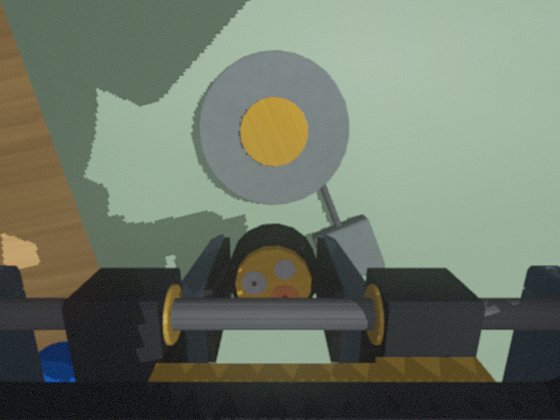

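View pics/scene7.png

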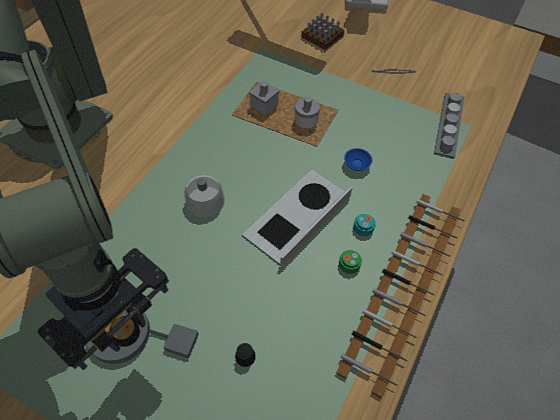

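The wrist view shows the seat cleanly at (274,131) and the movement in hand at (273,268). Measuring both in the same view.

```bash
cat > mw7.py <<'E'
from h import *
from scipy.optimize import least_squares
z=np.load('pics/wrist7.npz'); p=z['p'];c={k:z[k] for k in('fx','fy','cx','cy','R','t')}
hsv=cv2.cvtColor(p,cv2.COLOR_RGB2HSV)
def W(pts,zz): return np.array([ray(c,u,v,zz)[:2] for u,v in pts],np.float32).copy()
def cf(w,x0): return least_squares(lambda q:np.hypot(w[:,0]-q[0],w[:,1]-q[1])-q[2],x0,loss='soft_l1').x.round(2)
o=cv2.inRange(hsv,(8,120,60),(30,255,255)); a=o.copy(); a[180:]=0;a[:,:200]=0;a[:,350:]=0
cn=max(cv2.findContours(a,0,1)[0],key=cv2.contourArea).reshape(-1,2); s=cf(W(cn,25),[482,-343,26]); print('seat',s)
a=o.copy();a[:225]=0;a[300:]=0;a[:,:228]=0;a[:,318:]=0
cn=max(cv2.findContours(a,0,1)[0],key=cv2.contourArea).reshape(-1,2)
m=cf(W([q for q in cn if q[1]<285],144),[543,-356,18]); print('mov',m)
# holder rim top z=138, r=23 : upper arc of dark
d=(hsv[...,2]<60).astype(np.uint8); pts=[]
for u in range(250,298):
    col=np.where(d[215:240,u])[0]
    if len(col): pts.append((u,215+col[0]-0.5))
w=W(pts,138); r=least_squares(lambda q:np.hypot(w[:,0]-q[0],w[:,1]-q[1])-23,[543,-356],loss='soft_l1').x.round(2); print('holder',r)
E
python3 mw7.py
```

```text
seat [ 481.23 -342.37   25.05]
mov [ 542.25 -354.97   17.81]
holder [ 538.92 -354.31]
```

```bash
sed -i 's/w=W(pts,138)/w=W(pts,116)/' mw7.py; python3 mw7.py
```

```text
seat [ 481.23 -342.37   25.05]
mov [ 542.25 -354.97   17.81]
holder [ 545.97 -355.65]
```

```bash
python3 plan.py to 482.2 -343.2 60;python3 plan.py to 482.2 -343.2 33
```

```text
delta cm [-6.4   6.3   0.04] dist mm 90 twist_y 
delta cm [-6.4   9.    0.04] dist mm 110 twist_y
```

```bash
python3 -m pendant '[{"delta_pos":[-1.5,0.5,0],"twist":[0,0,0],"grip":40},{"delta_pos":[-3.5,2,0],"twist":[0,0,0],"grip":40},{"delta_pos":[-5.5,4,0],"twist":[0,0,0],"grip":40},{"delta_pos":[-6.2,5.6,0],"twist":[0,0,0],"grip":40},{"delta_pos":[-6.4,6.3,0.04],"twist":[0,0,0],"grip":40}]'; python3 plan.py did -6.4 6.3 0.04 0;python3 -m pendant '[{"delta_pos":[0,0.7,0],"twist":[0,0,0],"grip":40},{"delta_pos":[0,1.4,0],"twist":[0,0,0],"grip":40},{"delta_pos":[0,2,0],"twist":[0,0,0],"grip":40},{"delta_pos":[0,2.4,0],"twist":[0,0,0],"grip":40},{"delta_pos":[0,2.6,0],"twist":[0,0,0],"grip":40}]'; python3 plan.py did 0 2.6 0 0;python3 -m pendant '[{"delta_pos":[0,0.1,0],"twist":[0,0,0],"grip":40},{"delta_pos":[0,0.15,0],"twist":[0,0,0],"grip":40},{"delta_pos":[0,0.2,0],"twist":[0,0,0],"grip":40},{"delta_pos":[0,0.2,0],"twist":[0,0,0],"grip":40},{"delta_pos":[0,0.2,0],"twist":[0,0,0],"grip":40}]'; python3 plan.py did 0 0.2 0 0
```

```text
time_s: 20.5
ee_pos: [480.6, -342.4, 58.6]
ee_rot: [-89.9, 0.2, -11.2]
force: [-0.0, -0.3, -1.2]
gripper_width: 45.5
cmd [ 482.2 -343.2   60. ] -11.2
time_s: 21.0
ee_pos: [482.5, -343.1, 33.5]
ee_rot: [-90.0, 0.0, -11.2]
force: [0.4, -0.3, -0.5]
gripper_width: 45.6
cmd [ 482.2 -343.2   34. ] -11.2
time_s: 21.5
ee_pos: [482.3, -343.2, 32.1]
ee_rot: [-90.0, -0.0, -11.2]
force: [0.5, 0.0, 0.4]
gripper_width: 45.5
cmd [ 482.2 -343.2   32. ] -11.2
```

```bash
python3 -m pendant '[{"delta_pos":[0,0.05,0],"twist":[0,0,0],"grip":40},{"delta_pos":[0,0.08,0],"twist":[0,0,0],"grip":40},{"delta_pos":[0,0.08,0],"twist":[0,0,0],"grip":40},{"delta_pos":[0,0.08,0],"twist":[0,0,0],"grip":40},{"delta_pos":[0,0.08,0],"twist":[0,0,0],"grip":40}]'; python3 plan.py did 0 0.08 0 0
```

```text
time_s: 22.0
ee_pos: [482.3, -343.2, 32.0]
ee_rot: [-90.0, -0.0, -11.2]
force: [-2.1, 1.1, 5.0]
gripper_width: 45.5
cmd [ 482.2 -343.2   31.2] -11.2
```

```bash
python3 -m pendant '[{"delta_pos":[0,-0.05,0],"twist":[0,0,0],"grip":54},{"delta_pos":[0,-0.05,0],"twist":[0,0,0],"grip":60},{"delta_pos":[0,-0.05,0],"twist":[0,0,0],"grip":70},{"delta_pos":[0,-0.05,0],"twist":[0,0,0],"grip":80},{"delta_pos":[0,-0.5,0],"twist":[0,0,0],"grip":85}]'; python3 plan.py did 0 -0.5 0 0;python3 -m pendant '[{"delta_pos":[0,-2,0],"twist":[0,0,0],"grip":85},{"delta_pos":[0,-4.5,0],"twist":[0,0,0],"grip":85},{"delta_pos":[1,-7,0],"twist":[0,0,0],"grip":75},{"delta_pos":[3.5,-9,0],"twist":[0,0,0],"grip":65},{"delta_pos":[6.4,-9,0],"twist":[0,0,0],"grip":60}]'; python3 plan.py did 6.4 -9 0 0; python3 -m pendant '[{"delta_pos":[1,0,0],"twist":[0,0,0],"grip":60},{"delta_pos":[2,0,0],"twist":[0,0,0],"grip":60},{"delta_pos":[2.5,0,0],"twist":[0,0,0],"grip":60},{"delta_pos":[2.5,0,0],"twist":[0,0,0],"grip":60},{"delta_pos":[2.5,0,0],"twist":[0,0,0],"grip":60}]';python3 plan.py did 2.5 0 0 0
python3 - <<'E'
from h import *
for n in ('scene','side','wrist'):
    p,d,c=grab(n); np.savez(f'pics/{n}8.npz',p=p,d=d,**{k:np.array(v) for k,v in c.items()})
    cv2.imwrite(f'pics/{n}8.png',p[:,:,::-1])
a=cv2.imread('pics/scene8.png')[260:400,40:240];b=cv2.imread('pics/side8.png')[280:420,170:370]
cv2.imwrite('pics/both8.png',np.hstack([cv2.resize(a,None,fx=2,fy=2),cv2.resize(b,None,fx=2,fy=2)]))
E
```

```text
time_s: 22.5
ee_pos: [481.8, -342.8, 35.5]
ee_rot: [-90.0, 0.1, -11.2]
force: [-0.1, 0.4, -0.2]
gripper_width: 75.7
cmd [ 482.2 -343.2   36.2] -11.2
time_s: 23.0
ee_pos: [546.9, -356.9, 130.5]
ee_rot: [-90.2, -0.4, -11.2]
force: [0.6, -0.4, -0.0]
gripper_width: 56.4
cmd [ 545.  -355.6  126.2] -11.2
time_s: 23.5
ee_pos: [568.7, -360.2, 125.7]
ee_rot: [-90.0, 0.1, -11.2]
force: [-0.3, -0.8, -0.6]
gripper_width: 54.2
cmd [ 569.6 -360.5  126.2] -11.2
```

View pics/both8.png

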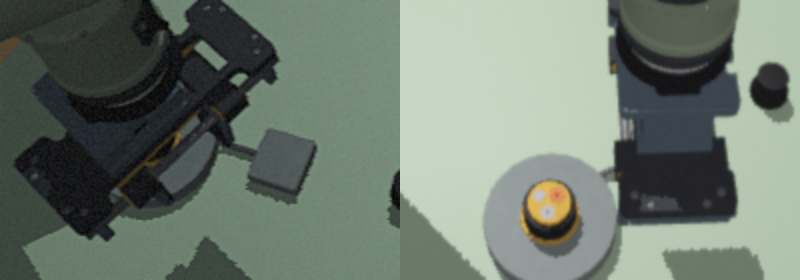

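View pics/wrist8.png

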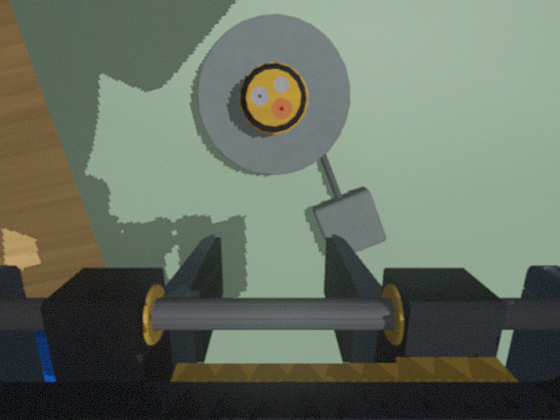

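The movement stands upright on the seat, at wrist pixel (274,97). I'll check how well it's centred against the plate's circle.

```bash
cat > mc.py <<'E'
from h import *
import sys
from scipy.optimize import least_squares
def cf(w,r0):
    x0=[*w.mean(0),r0]; return least_squares(lambda q:np.hypot(w[:,0]-q[0],w[:,1]-q[1])-q[2],x0,loss='soft_l1').x.round(2)
for n,bx,pb in (('wrist',(235,55,315,135),(185,5,360,185)),('side',(205,340,290,410),(205,350,285,420))):
    z=np.load(f'pics/{n}{sys.argv[1]}.npz'); p=z['p'];c={k:z[k] for k in('fx','fy','cx','cy','R','t')}
    W=lambda pts,zz:np.array([ray(c,u,v,zz)[:2] for u,v in pts],np.float32).copy()
    hsv=cv2.cvtColor(p,cv2.COLOR_RGB2HSV); a,b,e,f=bx
    o=np.zeros(p.shape[:2],np.uint8); o[b:f,a:e]=cv2.inRange(hsv,(5,90,60),(30,255,255))[b:f,a:e]
    dk=np.zeros_like(o); dk[b:f,a:e]=(hsv[b:f,a:e,2]<55)*255
    cs=sorted(cv2.findContours(dk,cv2.RETR_CCOMP,1)[0],key=cv2.contourArea)[::-1][:2]
    # holder outer top rim 47mm, brass disc z=53
    nl,lab,st,ce=cv2.connectedComponentsWithStats(o)
    k=[i for i in range(1,nl) if st[i,4]>60]
    for i in k:
        cn=max(cv2.findContours((lab==i).astype(np.uint8),0,1)[0],key=cv2.contourArea).reshape(-1,2)
        print(n,'orange',st[i],'z53',cf(W(cn,53),18),'z25',cf(W(cn,25),26))
    for q in cs: print(n,'dark',cv2.boundingRect(q),'z47',cf(W(q.reshape(-1,2),47),23),'z53',cf(W(q.reshape(-1,2),53),18.5))
    # plate: low-saturation, grey, not green
    a,b,e,f=pb; g=np.zeros_like(o); g[b:f,a:e]=((hsv[b:f,a:e,1]<42)|(o[b:f,a:e]>0)|(dk[b:f,a:e]>0))*255
    g=cv2.morphologyEx(g,cv2.MORPH_OPEN,np.ones((7,7)))
    cn=max(cv2.findContours(g,0,1)[0],key=cv2.contourArea)
    h=cv2.convexHull(cn).reshape(-1,2); print(n,'plate',cv2.boundingRect(cn),'z22',cf(W(cn.reshape(-1,2),22),58))
    cv2.imwrite(f'pics/g{n}.png',g)
E
python3 mc.py 8
```

```text
wrist orange [240  63  68  72 390] z53 [ 482.1  -342.75   22.25] z25 [ 481.28 -342.56   24.8 ]
wrist orange [ 245   68   57   59 2131] z53 [ 481.63 -342.69   18.52] z25 [ 480.75 -342.5    20.64]
wrist dark (241, 64, 64, 68) z47 [ 481.66 -343.07   21.6 ] z53 [ 481.84 -343.1    21.08]
wrist dark (244, 67, 60, 62) z47 [ 481.5  -342.52   19.75] z53 [ 481.69 -342.57   19.28]
wrist plate (185, 5, 175, 180) z22 [ 481.76 -337.58   68.06]
side orange [233 370  23  24 344] z53 [ 482.27 -344.16   18.88] z25 [ 483.76 -332.68   19.55]
side orange [230 381  30  22 136] z53 [ 480.84 -354.06   23.22] z25 [ 482.28 -342.94   24.05]
side dark (277, 349, 13, 40) z47 [ 594.75 -344.19   49.78] z53 [ 593.59 -346.63   49.41]
side dark (233, 385, 25, 15) z47 [ 481.41 -351.38   19.21] z53 [ 481.09 -353.76   19.06]
side plate (205, 350, 80, 70) z22 [ 482.94 -333.37   72.35]
```

The movement is within about 0.5 mm of the seat's centre, so I'll fetch the cover.

```bash
python3 plan.py to 452.5 -6.6 110
```

```text
delta cm [-18.36   1.62  32.44] dist mm 373 twist_y
```

```bash
python3 -m pendant '[{"delta_pos":[-0.5,0,0.9],"twist":[0,0,0],"grip":60},{"delta_pos":[-1.8,0,3.2],"twist":[0,0,0],"grip":60},{"delta_pos":[-3.6,0,6.4],"twist":[0,0,0],"grip":60},{"delta_pos":[-5.6,0,9.9],"twist":[0,0,0],"grip":60},{"delta_pos":[-7.6,0,13.4],"twist":[0,0,0],"grip":60}]'; python3 plan.py did -7.6 0 13.4 0; python3 -m pendant '[{"delta_pos":[-2,0,3.5],"twist":[0,0,0],"grip":60},{"delta_pos":[-4,0,7],"twist":[0,0,0],"grip":60},{"delta_pos":[-6,0,10.6],"twist":[0,0,0],"grip":60},{"delta_pos":[-7.8,0,13.8],"twist":[0,0,0],"grip":60},{"delta_pos":[-9.2,0,16.3],"twist":[0,0,0],"grip":60}]'; python3 plan.py did -9.2 0 16.3 0;  python3 -m pendant '[{"delta_pos":[-0.9,0.2,1.6],"twist":[0,0,0],"grip":60},{"delta_pos":[-1.4,0.6,2.5],"twist":[0,0,0],"grip":60},{"delta_pos":[-1.56,1.2,2.74],"twist":[0,0,0],"grip":60},{"delta_pos":[-1.56,1.6,2.74],"twist":[0,0,0],"grip":60},{"delta_pos":[-1.56,1.6,2.74],"twist":[0,0,0],"grip":60}]'; python3 plan.py did -1.56 1.6 2.74 0
python3 - <<'E'
from h import *
for n in ('scene','side','wrist'):
    p,d,c=grab(n); np.savez(f'pics/{n}9.npz',p=p,d=d,**{k:np.array(v) for k,v in c.items()})
    cv2.imwrite(f'pics/{n}9.png',p[:,:,::-1])
a=cv2.imread('pics/scene9.png')[120:260,120:320];b=cv2.imread('pics/side9.png')[160:300,120:320]
cv2.imwrite('pics/both9.png',np.hstack([cv2.resize(a,None,fx=2,fy=2),cv2.resize(b,None,fx=2,fy=2)]))
E
```

```text
time_s: 24.15
ee_pos: [519.8, -212.4, 126.2]
ee_rot: [-90.0, 0.0, -11.2]
force: [0.6, 0.1, 0.9]
gripper_width: 54.9
cmd [ 521.  -214.3  126.2] -11.2
time_s: 24.65
ee_pos: [460.5, -34.3, 126.3]
ee_rot: [-90.0, 0.0, -11.2]
force: [0.1, 0.5, -0.6]
gripper_width: 54.9
cmd [462.5 -36.5 126.2] -11.2
time_s: 25.15
ee_pos: [452.2, -7.1, 109.4]
ee_rot: [-90.0, 0.1, -11.2]
force: [0.5, -0.2, -0.2]
gripper_width: 55.0
cmd [452.5  -6.6 110.2] -11.2
```

View pics/both9.png

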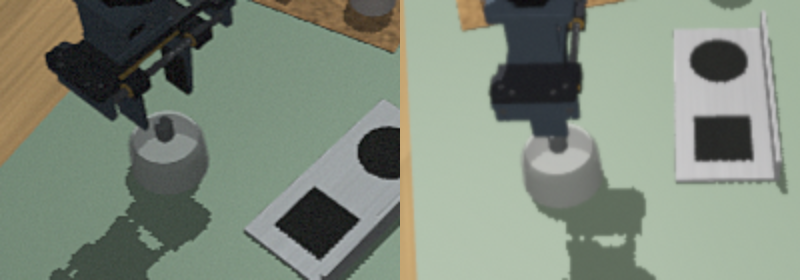

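View pics/wrist9.png

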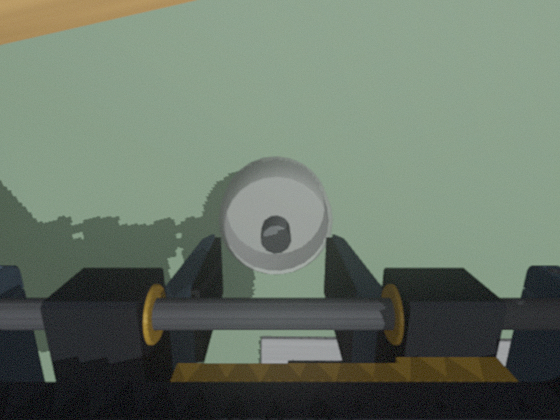

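The knob is centred between the fingers at wrist pixel (276,234). Going down and gripping.

```bash
python3 -m pendant '[{"delta_pos":[0,1.5,0],"twist":[0,0,0],"grip":60},{"delta_pos":[0,3.2,0],"twist":[0,0,0],"grip":60},{"delta_pos":[0,4.6,0],"twist":[0,0,0],"grip":60},{"delta_pos":[0,5.3,0],"twist":[0,0,0],"grip":60},{"delta_pos":[0,5.42,0],"twist":[0,0,0],"grip":60}]'; python3 plan.py did 0 5.42 0 0; python3 -m pendant '[{"delta_pos":[0,0,0],"twist":[0,0,0],"grip":60},{"delta_pos":[0,0,0],"twist":[0,0,0],"grip":10},{"delta_pos":[0,0,0],"twist":[0,0,0],"grip":10},{"delta_pos":[0,0,0],"twist":[0,0,0],"grip":10},{"delta_pos":[0,0,0],"twist":[0,0,0],"grip":10}]' 25; python3 -m pendant '[{"delta_pos":[0,0,0],"twist":[0,0,0],"grip":10},{"delta_pos":[0,-0.5,0],"twist":[0,0,0],"grip":10},{"delta_pos":[0,-2,0],"twist":[0,0,0],"grip":10},{"delta_pos":[0,-4,0],"twist":[0,0,0],"grip":10},{"delta_pos":[0,-6,0],"twist":[0,0,0],"grip":10}]'; python3 plan.py did 0 -6 0 0; python3 plan.py to 482 -343 132
```

```text
time_s: 25.8
ee_pos: [452.2, -6.8, 55.4]
ee_rot: [-90.0, 0.1, -11.2]
force: [0.4, -0.7, -0.1]
gripper_width: 54.7
cmd [452.5  -6.6  56. ] -11.2
time_s: 26.3
ee_pos: [452.6, -6.5, 56.2]
ee_rot: [-90.0, -0.0, -11.2]
force: [-0.7, 0.0, -0.2]
gripper_width: 25.5
time_s: 26.8
ee_pos: [452.1, -6.6, 116.6]
ee_rot: [-90.0, 0.1, -11.2]
force: [-0.2, 0.1, -1.0]
gripper_width: 19.2
cmd [452.5  -6.6 116. ] -11.2
delta cm [  9.43  -1.6  -32.43] dist mm 338 twist_y
```

The fingers were still closing when I started the lift, so I'm checking the grip.

Run:
```python
from h import *
for n in ('scene','side','wrist'):
    p,d,c=grab(n); np.savez(f'pics/{n}10.npz',p=p,d=d,**{k:np.array(v) for k,v in c.items()})
    cv2.imwrite(f'pics/{n}10.png',p[:,:,::-1])
a=cv2.imread('pics/scene10.png')[120:260,120:320];b=cv2.imread('pics/side10.png')[160:300,120:320];w=cv2.imread('pics/wrist10.png')
cv2.imwrite('pics/both10.png',np.hstack([cv2.resize(a,None,fx=2,fy=2),cv2.resize(b,None,fx=2,fy=2)])); print(state()['force'])
```

```text
[-0.99820149 -0.28222668 -1.43779165]
```

View pics/both10.png

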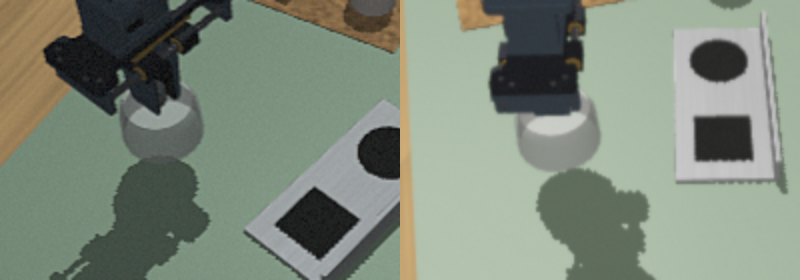

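View pics/wrist10.png

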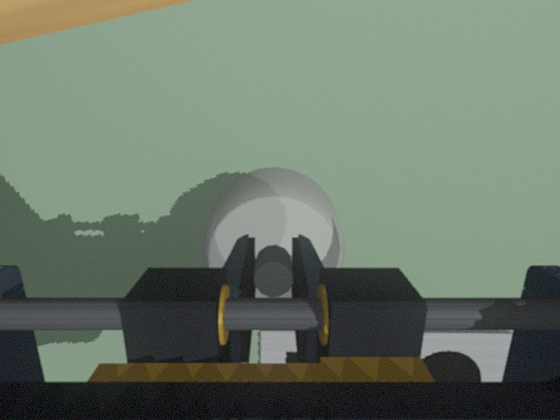

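The cover is held level. Carrying it over the stand with the rim well above the movement.

```bash
python3 -m pendant '[{"delta_pos":[0.3,-0.5,-1],"twist":[0,0,0],"grip":10},{"delta_pos":[0.9,-1.5,-3.2],"twist":[0,0,0],"grip":10},{"delta_pos":[1.8,-2.2,-6.3],"twist":[0,0,0],"grip":10},{"delta_pos":[2.8,-2.5,-9.7],"twist":[0,0,0],"grip":10},{"delta_pos":[3.8,-2.5,-13.2],"twist":[0,0,0],"grip":10}]'; python3 plan.py did 3.8 -2.5 -13.2 0; python3 -m pendant '[{"delta_pos":[1,0,-3.5],"twist":[0,0,0],"grip":10},{"delta_pos":[2,0,-7],"twist":[0,0,0],"grip":10},{"delta_pos":[3,0,-10.3],"twist":[0,0,0],"grip":10},{"delta_pos":[3.9,0,-13.3],"twist":[0,0,0],"grip":10},{"delta_pos":[4.6,0,-15.8],"twist":[0,0,0],"grip":10}]'; python3 plan.py did 4.6 0 -15.8 0;  python3 -m pendant '[{"delta_pos":[0.5,0,-1.8],"twist":[0,0,0],"grip":10},{"delta_pos":[0.9,0,-3],"twist":[0,0,0],"grip":10},{"delta_pos":[1.03,0,-3.43],"twist":[0,0,0],"grip":10},{"delta_pos":[1.03,0,-3.43],"twist":[0,0,0],"grip":10},{"delta_pos":[1.03,0,-3.43],"twist":[0,0,0],"grip":10}]'; python3 plan.py did 1.03 0 -3.43 0
python3 - <<'E'
from h import *
for n in ('scene','side','wrist'):
    p,d,c=grab(n); np.savez(f'pics/{n}11.npz',p=p,d=d,**{k:np.array(v) for k,v in c.items()})
    cv2.imwrite(f'pics/{n}11.png',p[:,:,::-1])
a=cv2.imread('pics/scene11.png')[260:400,40:240];b=cv2.imread('pics/side11.png')[280:420,150:350];w=cv2.imread('pics/wrist11.png')
cv2.imwrite('pics/both11.png',np.hstack([cv2.resize(a,None,fx=2,fy=2),cv2.resize(b,None,fx=2,fy=2)])); print(state()['ee_pos'])
E
```

```text
time_s: 27.45
ee_pos: [463.7, -145.2, 140.5]
ee_rot: [-90.0, 0.0, -11.2]
force: [1.2, -0.0, -1.4]
gripper_width: 19.5
cmd [ 464.1 -143.4  141. ] -11.2
time_s: 27.95
ee_pos: [477.6, -309.6, 139.5]
ee_rot: [-90.0, 0.1, -11.3]
force: [0.3, -0.1, -1.2]
gripper_width: 19.1
cmd [ 478.5 -307.4  141. ] -11.2
time_s: 28.45
ee_pos: [481.8, -342.0, 140.8]
ee_rot: [-90.0, 0.0, -11.2]
force: [-1.2, 0.4, -0.6]
gripper_width: 19.3
cmd [ 482. -343.  141.] -11.2
[ 482.00356802 -342.12395719  141.09678362]
```

View pics/both11.png

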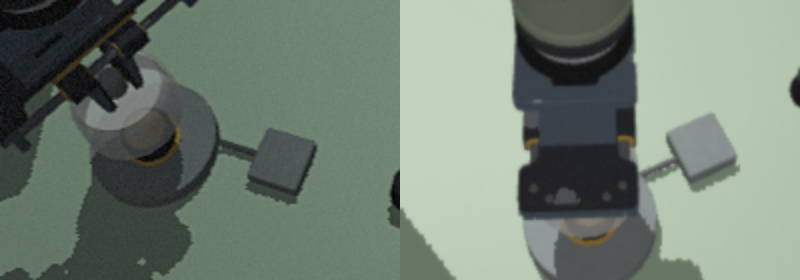

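View pics/wrist11.png

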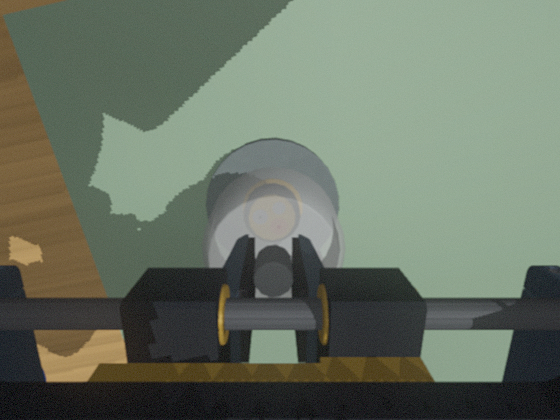

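The cover is above the movement and in line with it in all three views. Lowering it, slowly at the end.

```bash
python3 -m pendant '[{"delta_pos":[0,0.8,0],"twist":[0,0,0],"grip":10},{"delta_pos":[0,2,0],"twist":[0,0,0],"grip":10},{"delta_pos":[0,3.3,0],"twist":[0,0,0],"grip":10},{"delta_pos":[0,4.4,0],"twist":[0,0,0],"grip":10},{"delta_pos":[0,5.2,0],"twist":[0,0,0],"grip":10}]'; python3 plan.py did 0 5.2 0 0;  python3 -m pendant '[{"delta_pos":[0,0.5,0],"twist":[0,0,0],"grip":10},{"delta_pos":[0,0.8,0],"twist":[0,0,0],"grip":10},{"delta_pos":[0,1,0],"twist":[0,0,0],"grip":10},{"delta_pos":[0,1.1,0],"twist":[0,0,0],"grip":10},{"delta_pos":[0,1.1,0],"twist":[0,0,0],"grip":10}]'; python3 plan.py did 0 1.1 0 0;  python3 -m pendant '[{"delta_pos":[0,0.05,0],"twist":[0,0,0],"grip":10},{"delta_pos":[0,0.08,0],"twist":[0,0,0],"grip":10},{"delta_pos":[0,0.1,0],"twist":[0,0,0],"grip":10},{"delta_pos":[0,0.1,0],"twist":[0,0,0],"grip":10},{"delta_pos":[0,0.1,0],"twist":[0,0,0],"grip":10}]'; python3 plan.py did 0 0.1 0 0
```

```text
time_s: 29.1
ee_pos: [481.4, -342.5, 87.1]
ee_rot: [-89.9, 0.1, -11.2]
force: [0.3, 0.1, -1.0]
gripper_width: 19.4
cmd [ 482. -343.   89.] -11.2
time_s: 29.6
ee_pos: [482.2, -343.2, 78.2]
ee_rot: [-90.0, -0.0, -11.2]
force: [-0.2, 0.2, -0.8]
gripper_width: 19.5
cmd [ 482. -343.   78.] -11.2
time_s: 30.1
ee_pos: [482.3, -343.1, 78.0]
ee_rot: [-90.0, -0.1, -11.2]
force: [-1.1, 1.1, 5.6]
gripper_width: 19.2
cmd [ 482. -343.   77.] -11.2
```

```bash
python3 -m pendant '[{"delta_pos":[0,-0.08,0],"twist":[0,0,0],"grip":30},{"delta_pos":[0,-0.08,0],"twist":[0,0,0],"grip":40},{"delta_pos":[0,-0.08,0],"twist":[0,0,0],"grip":50},{"delta_pos":[0,-0.08,0],"twist":[0,0,0],"grip":60},{"delta_pos":[0,-0.5,0],"twist":[0,0,0],"grip":60}]'; python3 plan.py did 0 -0.5 0 0;python3 -m pendant '[{"delta_pos":[0,-1.5,0],"twist":[0,0,0],"grip":60},{"delta_pos":[0,-4,0],"twist":[0,0,0],"grip":60},{"delta_pos":[0.5,-5,3],"twist":[0,0,0],"grip":60},{"delta_pos":[1,-5,7],"twist":[0,0,0],"grip":60},{"delta_pos":[1.5,-5,11],"twist":[0,0,0],"grip":60}]'; python3 plan.py did 1.5 -5 11 0;python3 - <<'E'
from h import *
for n in ('scene','side'):
    p,d,c=grab(n); np.savez(f'pics/{n}12.npz',p=p,d=d,**{k:np.array(v) for k,v in c.items()})
    cv2.imwrite(f'pics/{n}12.png',p[:,:,::-1])
    P=cloud(d.astype(float),c).reshape(-1,3); s=np.hypot(P[:,0]-482,P[:,1]+343)<50
    L=P[s&(P[:,2]>67)&(P[:,2]<77)]; K=P[s&(P[:,2]>91)&(P[:,2]<101)]
    print(n,len(L),len(K),'top plane',np.linalg.lstsq(np.c_[L[:,:2]-[482,-343],np.ones(len(L))],L[:,2],rcond=None)[0].round(4),cv2.minEnclosingCircle(K[:,:2].astype(np.float32).copy()) if len(K) else '')
a=cv2.imread('pics/scene12.png')[260:400,40:240];b=cv2.imread('pics/side12.png')[280:420,150:350]
cv2.imwrite('pics/both12.png',np.hstack([cv2.resize(a,None,fx=2,fy=2),cv2.resize(b,None,fx=2,fy=2)]))
E
python3 plan.py to 536 330 128
```

```text
time_s: 30.6
ee_pos: [481.6, -342.7, 81.3]
ee_rot: [-90.0, 0.1, -11.2]
force: [-0.4, -1.0, 0.6]
gripper_width: 53.8
cmd [ 482. -343.   82.] -11.2
time_s: 31.1
ee_pos: [518.6, -237.4, 132.8]
ee_rot: [-90.0, -0.1, -11.3]
force: [0.5, 0.9, -0.0]
gripper_width: 54.8
cmd [ 518.1 -238.   132. ] -11.2
scene 1208 100 top plane [-1.23000e-02  7.00000e-04  7.11705e+01] ((483.1545104980469, -342.6387023925781), 10.426658630371094)
side 1496 121 top plane [3.90000e-03 1.38000e-02 7.23143e+01] ((481.3164367675781, -342.9882507324219), 9.866896629333496)
delta cm [-9.28  0.4  56.07] dist mm 568 twist_y
```

View pics/both12.png

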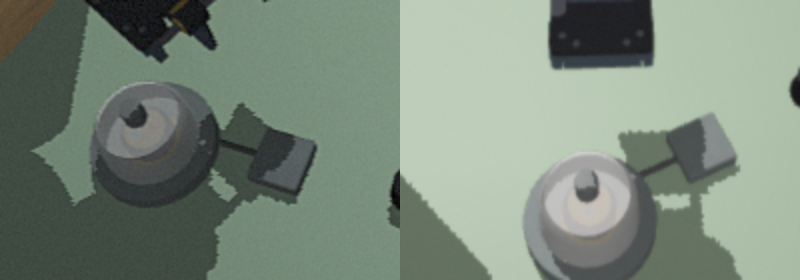

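The cover sits flat, with its top at about 72 mm, tilt under 1° and centred on the stand. Now I'll go back for the jar.

```bash
python3 -m pendant '[{"delta_pos":[-0.6,0,3.6],"twist":[0,0,0],"grip":60},{"delta_pos":[-1.2,0,7.5],"twist":[0,0,0],"grip":60},{"delta_pos":[-1.9,0,11.5],"twist":[0,0,0],"grip":60},{"delta_pos":[-2.6,0,15.5],"twist":[0,0,0],"grip":60},{"delta_pos":[-3.3,0,19.5],"twist":[0,0,0],"grip":60}]'; python3 plan.py did -3.3 0 19.5 0; python3 -m pendant '[{"delta_pos":[-0.7,0,4],"twist":[0,0,0],"grip":60},{"delta_pos":[-1.3,0,8],"twist":[0,0,0],"grip":60},{"delta_pos":[-2,0,12],"twist":[0,0,0],"grip":60},{"delta_pos":[-2.7,0,16],"twist":[0,0,0],"grip":60},{"delta_pos":[-3.3,0,20],"twist":[0,0,0],"grip":60}]'; python3 plan.py did -3.3 0 20 0; python3 -m pendant '[{"delta_pos":[-0.6,0,3.8],"twist":[0,0,0],"grip":60},{"delta_pos":[-1.2,0,7.5],"twist":[0,0,0],"grip":60},{"delta_pos":[-1.8,0,10.8],"twist":[0,0,0],"grip":60},{"delta_pos":[-2.3,0,13.7],"twist":[0,0,0],"grip":60},{"delta_pos":[-2.6,0,15.6],"twist":[0,0,0],"grip":60}]'; python3 plan.py did -2.6 0 15.6 0;  python3 plan.py to 536 330 95
```

```text
time_s: 31.7
ee_pos: [523.6, -39.6, 132.2]
ee_rot: [-90.0, -0.0, -11.2]
force: [1.1, 1.0, 0.3]
gripper_width: 54.7
cmd [523.6 -40.3 132. ] -11.2
time_s: 32.2
ee_pos: [530.3, 163.2, 132.2]
ee_rot: [-90.0, -0.0, -11.2]
force: [-0.0, -0.7, 0.8]
gripper_width: 54.3
cmd [530.1 162.3 132. ] -11.2
time_s: 32.7
ee_pos: [535.3, 321.8, 132.0]
ee_rot: [-90.0, -0.0, -11.1]
force: [0.2, -0.9, 0.1]
gripper_width: 55.0
cmd [534.9 320.3 132. ] -11.2
delta cm [-0.08  3.7   0.97] dist mm 38 twist_y
```

```bash
python3 -m pendant '[{"delta_pos":[-0.08,0.3,0.8],"twist":[0,0,0],"grip":60},{"delta_pos":[-0.08,1.2,0.97],"twist":[0,0,0],"grip":60},{"delta_pos":[-0.08,2,0.97],"twist":[0,0,0],"grip":60},{"delta_pos":[-0.08,2.2,0.97],"twist":[0,0,0],"grip":60},{"delta_pos":[-0.08,2.2,0.97],"twist":[0,0,0],"grip":60}]'; python3 plan.py did -0.08 2.2 0.97 0
python3 - <<'E'
from h import *
for n in ('wrist',):
    p,d,c=grab(n); np.savez(f'pics/{n}13.npz',p=p,d=d,**{k:np.array(v) for k,v in c.items()})
    cv2.imwrite(f'pics/{n}13.png',p[:,:,::-1])
E
```

```text
time_s: 33.2
ee_pos: [535.7, 328.7, 109.2]
ee_rot: [-90.1, 0.1, -11.3]
force: [0.5, 0.1, 0.6]
gripper_width: 54.7
cmd [536. 330. 110.] -11.2
```

View pics/wrist13.png

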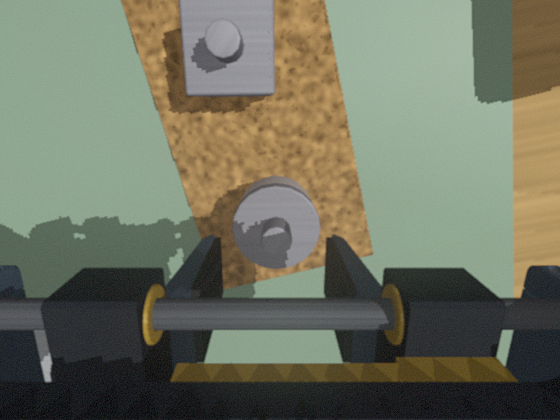

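The jar's lid shows at (277,223) and the tin's lid edges at (187–273, 95). Measuring the lid centre and the tin's yaw here.

Run:
```python
from h import *
from scipy.optimize import least_squares
z=np.load('pics/wrist13.npz'); p=z['p'];c={k:z[k] for k in('fx','fy','cx','cy','R','t')}
g=cv2.cvtColor(p,cv2.COLOR_RGB2GRAY).astype(float); hsv=cv2.cvtColor(p,cv2.COLOR_RGB2HSV)
W=lambda pts,zz:np.array([ray(c,u,v,zz)[:2] for u,v in pts])
# tin lid mask: low sat, bright
m=((hsv[...,1]<50)&(hsv[...,2]>90)).astype(np.uint8)
# left edge rows 10..85, right edge, bottom edge columns 195..265
def edge_row(v,u0,u1): # strongest saturation change
    s=cv2.GaussianBlur(hsv[...,1].astype(np.float32),(3,3),0)[v,u0:u1]; d=np.abs(np.diff(s)); return u0+np.argmax(d)+.5
L=[(edge_row(v,172,198),v) for v in range(8,88,2)]; Rr=[(edge_row(v,262,286),v) for v in range(8,88,2)]
s=cv2.GaussianBlur(hsv[...,1].astype(np.float32),(3,3),0)
B=[(u,84+np.argmax(np.abs(np.diff(s[84:108,u])))+.5) for u in range(194,268,2)]
for nm,e in(('L',L),('R',Rr),('B',B)):
    w=W(e,51).astype(np.float32); l=cv2.fitLine(w.copy(),cv2.DIST_HUBER,0,.01,.01).ravel(); print(nm,np.degrees(np.arctan2(l[1],l[0])).round(2),l[2:].round(1))
# jar lid
q=np.zeros_like(m); q[165:290,220:330]=((hsv[165:290,220:330,1]<60))
cn=max(cv2.findContours(q,0,1)[0],key=cv2.contourArea).reshape(-1,2)
pts=[k for k in cn if k[1]>190 and k[1]<266]
w=W(pts,51); print('jar',cv2.boundingRect(cn),least_squares(lambda x:np.hypot(w[:,0]-x[0],w[:,1]-x[1])-x[2],[536,330,31],loss='soft_l1').x.round(2))
```

```text
L -10.7 [409.9 298.2]
R -10.14 [424.6 352.4]
B 79.88 [443.6 324.6]
jar (232, 176, 89, 93) [534.04 331.83  30.56]
```

```bash
python3 -m pendant '[{"delta_pos":[0,1.5,0],"twist":[0,0,0],"grip":60},{"delta_pos":[0,3.2,0],"twist":[0,0,0],"grip":60},{"delta_pos":[0,4.6,0],"twist":[0,0,0],"grip":60},{"delta_pos":[0,5.2,0],"twist":[0,0,0],"grip":60},{"delta_pos":[0,5.3,0],"twist":[0,0,0],"grip":60}]'; python3 plan.py did 0 5.3 0 0; python3 -m pendant '[{"delta_pos":[0,0,0],"twist":[0,0,0],"grip":10},{"delta_pos":[0,0,0],"twist":[0,0,0],"grip":10},{"delta_pos":[0,0,0],"twist":[0,0,0],"grip":10},{"delta_pos":[0,0,0],"twist":[0,0,0],"grip":10},{"delta_pos":[0,0,0],"twist":[0,0,0],"grip":10}]' 25; python3 -m pendant '[{"delta_pos":[0,0,0],"twist":[0,0,0],"grip":10},{"delta_pos":[0,-0.5,0],"twist":[0,0,0],"grip":10},{"delta_pos":[0,-2,0],"twist":[0,0,0],"grip":10},{"delta_pos":[0,-4,0],"twist":[0,0,0],"grip":10},{"delta_pos":[0,-5.6,0],"twist":[0,0,0],"grip":10}]'; python3 plan.py did 0 -5.6 0 0;  python3 plan.py to 662.9 124.4 113
```

```text
time_s: 33.75
ee_pos: [535.7, 329.7, 56.2]
ee_rot: [-90.0, 0.1, -11.2]
force: [-0.3, 0.1, -0.3]
gripper_width: 54.8
cmd [536. 330.  57.] -11.2
time_s: 34.25
ee_pos: [536.2, 330.3, 57.3]
ee_rot: [-89.9, -0.0, -11.2]
force: [-0.7, 1.0, 0.5]
gripper_width: 19.1
time_s: 34.75
ee_pos: [535.8, 329.8, 113.6]
ee_rot: [-90.0, 0.0, -11.2]
force: [0.7, 0.4, -3.7]
gripper_width: 18.9
cmd [536. 330. 113.] -11.2
delta cm [ 16.45  -0.   -17.7 ] dist mm 242 twist_y
```

```bash
python3 -m pendant '[{"delta_pos":[0.7,0,-0.7],"twist":[0,0,0],"grip":10},{"delta_pos":[2.2,0,-2.3],"twist":[0,0,0],"grip":10},{"delta_pos":[4.4,0,-4.6],"twist":[0,0,0],"grip":10},{"delta_pos":[6.9,0,-7.4],"twist":[0,0,0],"grip":10},{"delta_pos":[9.4,0,-10.1],"twist":[0,0,0],"grip":10}]'; python3 plan.py did 9.4 0 -10.1 0; python3 -m pendant '[{"delta_pos":[2.5,0,-2.7],"twist":[0,0,0],"grip":10},{"delta_pos":[4.7,0,-5.1],"twist":[0,0,0],"grip":10},{"delta_pos":[6.2,0,-6.7],"twist":[0,0,0],"grip":10},{"delta_pos":[6.9,0.3,-7.4],"twist":[0,0,0],"grip":10},{"delta_pos":[7.05,1,-7.6],"twist":[0,0,0],"grip":10}]'; python3 plan.py did 7.05 1 -7.6 0; python3 -m pendant '[{"delta_pos":[0,1,0],"twist":[0,0,0],"grip":10},{"delta_pos":[0,2,0],"twist":[0,0,0],"grip":10},{"delta_pos":[0,3,0],"twist":[0,0,0],"grip":10},{"delta_pos":[0,3.6,0],"twist":[0,0,0],"grip":10},{"delta_pos":[0,3.8,0],"twist":[0,0,0],"grip":10}]'; python3 plan.py did 0 3.8 0 0;  python3 -m pendant '[{"delta_pos":[0,0.1,0],"twist":[0,0,0],"grip":10},{"delta_pos":[0,0.2,0],"twist":[0,0,0],"grip":10},{"delta_pos":[0,0.25,0],"twist":[0,0,0],"grip":10},{"delta_pos":[0,0.28,0],"twist":[0,0,0],"grip":10},{"delta_pos":[0,0.28,0],"twist":[0,0,0],"grip":10}]'; python3 plan.py did 0 0.28 0 0
```

```text
time_s: 35.25
ee_pos: [608.5, 210.6, 111.5]
ee_rot: [-90.1, 0.1, -11.2]
force: [1.3, 0.4, -3.1]
gripper_width: 19.4
cmd [608.5 212.7 113. ] -11.2
time_s: 35.75
ee_pos: [663.3, 123.2, 102.1]
ee_rot: [-90.0, 0.0, -11.3]
force: [-0.9, 0.8, -2.1]
gripper_width: 19.0
cmd [662.9 124.4 103. ] -11.2
time_s: 36.25
ee_pos: [662.1, 124.9, 63.7]
ee_rot: [-90.0, 0.1, -11.2]
force: [-0.5, 0.5, -1.9]
gripper_width: 19.2
cmd [662.9 124.4  65. ] -11.2
time_s: 36.75
ee_pos: [663.4, 124.7, 63.3]
ee_rot: [-89.9, -0.1, -11.2]
force: [-1.5, 0.3, 3.2]
gripper_width: 19.3
cmd [662.9 124.4  62.2] -11.2
```

Contact. Releasing, then moving off to look at the jar's fit on the pad.

```bash
python3 -m pendant '[{"delta_pos":[0,-0.05,0],"twist":[0,0,0],"grip":30},{"delta_pos":[0,-0.05,0],"twist":[0,0,0],"grip":40},{"delta_pos":[0,-0.05,0],"twist":[0,0,0],"grip":50},{"delta_pos":[0,-0.05,0],"twist":[0,0,0],"grip":60},{"delta_pos":[0,-0.5,0],"twist":[0,0,0],"grip":60}]'; python3 plan.py did 0 -0.5 0 0;python3 -m pendant '[{"delta_pos":[0,-1.5,0],"twist":[0,0,0],"grip":60},{"delta_pos":[0,-4,0],"twist":[0,0,0],"grip":60},{"delta_pos":[-2.5,-5,2.5],"twist":[0,0,0],"grip":60},{"delta_pos":[-5.5,-5,5.4],"twist":[0,0,0],"grip":60},{"delta_pos":[-8.4,-5,8.2],"twist":[0,0,0],"grip":60}]'; python3 plan.py did -8.4 -5 8.2 0; python3 -m pendant '[{"delta_pos":[-2.8,0,2.7],"twist":[0,0,0],"grip":60},{"delta_pos":[-5.6,0,5.4],"twist":[0,0,0],"grip":60},{"delta_pos":[-8.4,0,8.1],"twist":[0,0,0],"grip":60},{"delta_pos":[-10.6,0,10.2],"twist":[0,0,0],"grip":60},{"delta_pos":[-12,0,11.6],"twist":[0,0,0],"grip":60}]'; python3 plan.py did -12 0 11.6 0; python3 plan.py to 416 324 95
python3 - <<'E'
from h import *
for n in ('scene','side'):
    p,d,c=grab(n); np.savez(f'pics/{n}14.npz',p=p,d=d,**{k:np.array(v) for k,v in c.items()})
    cv2.imwrite(f'pics/{n}14.png',p[:,:,::-1])
a=cv2.imread('pics/scene14.png')[160:260,240:370];b=cv2.imread('pics/side14.png')[155:255,240:340]
cv2.imwrite('pics/both14.png',np.hstack([cv2.resize(a,None,fx=3.4,fy=3.4,interpolation=2),cv2.resize(b,None,fx=3.4,fy=3.4,interpolation=2)]))
E
```

```text
time_s: 37.25
ee_pos: [662.4, 124.3, 66.5]
ee_rot: [-90.0, 0.1, -11.2]
force: [-0.2, 1.2, 0.7]
gripper_width: 53.8
cmd [662.9 124.4  67.2] -11.2
time_s: 37.75
ee_pos: [596.2, 222.0, 118.1]
ee_rot: [-89.9, -0.1, -11.3]
force: [-0.0, 0.6, -0.1]
gripper_width: 54.6
cmd [596.5 221.2 117.2] -11.2
time_s: 38.25
ee_pos: [499.8, 360.2, 117.6]
ee_rot: [-90.0, -0.0, -11.1]
force: [1.1, -0.3, -0.2]
gripper_width: 54.6
cmd [501.3 358.3 117.2] -11.2
delta cm [-7.7   2.22 -5.02] dist mm 95 twist_y
```

View pics/both14.png

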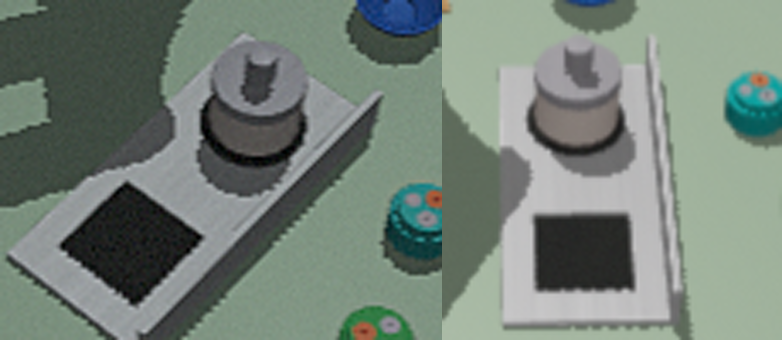

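The pad's black ring shows evenly around the jar in both views. Now a check in numbers, plus a better fit of the square pad.

```bash
cat > mp.py <<'E'
from h import *
from scipy.optimize import least_squares
def ld(n,t):
    z=np.load(f'pics/{n}{t}.npz'); return z['p'],z['d'].astype(float),{k:z[k] for k in('fx','fy','cx','cy','R','t')}
def square(w,x0,h0=33):
    f=lambda q:np.max(np.abs(np.c_[(w[:,0]-q[0])*np.cos(q[2])+(w[:,1]-q[1])*np.sin(q[2]),-(w[:,0]-q[0])*np.sin(q[2])+(w[:,1]-q[1])*np.cos(q[2])]),1)-q[3]
    r=least_squares(f,[*x0,-.2,h0],loss='soft_l1').x; return r[:2].round(2),np.degrees(r[2]).round(2),r[3].round(2)
if __name__=='__main__':
  for n,rd,sq in (('scene',(290,175,340,215),(250,205,305,255)),('side',(258,172,300,206),(260,212,302,246))):
    for t in (4,14):
        p,d,c=ld(n,t); v=cv2.cvtColor(p,cv2.COLOR_RGB2HSV)[...,2]
        W=lambda pts,zz:np.array([ray(c,u,vv,zz)[:2] for u,vv in pts])
        def con(b,th):
            m=np.zeros_like(v); m[b[1]:b[3],b[0]:b[2]]=(v[b[1]:b[3],b[0]:b[2]]<th)*255
            m=cv2.morphologyEx(m,cv2.MORPH_OPEN,np.ones((3,3)))
            return max(cv2.findContours(m,0,1)[0],key=cv2.contourArea).reshape(-1,2)
        w=W(con(sq,75),9); print(n,t,'sq',*square(w,w.mean(0)))
        if t==4:
            w=W(con(rd,75),9); print(n,t,'rd',least_squares(lambda x:np.hypot(w[:,0]-x[0],w[:,1]-x[1])-x[2],[661,124,36],loss='soft_l1').x.round(2))
        else:
            P=cloud(d,c).reshape(-1,3); s=np.hypot(P[:,0]-662,P[:,1]-124)<50
            L=P[s&(P[:,2]>53)&(P[:,2]<61)][:,:2].astype(np.float32).copy();K=P[s&(P[:,2]>76)&(P[:,2]<86)][:,:2].astype(np.float32).copy()
            print(n,'jar lid',cv2.minEnclosingCircle(L),'knob',cv2.minEnclosingCircle(K))
E
python3 mp.py
```

```text
scene 4 sq [637.35   3.76] -5.61 33.54
scene 4 rd [663.21 121.75  34.44]
scene 14 sq [637.11   0.76] -11.98 31.84
scene jar lid ((664.9234619140625, 124.54975891113281), 31.787168502807617) knob ((664.13427734375, 123.14493560791016), 9.490191459655762)
side 4 sq [636.52   1.67] -11.57 30.1
side 4 rd [661.56 124.21  32.11]
side 14 sq [636.29   1.06] -12.97 29.75
side jar lid ((663.3172607421875, 125.23863220214844), 32.061073303222656) knob ((663.0198364257812, 124.62336730957031), 11.561434745788574)
```

```bash
python3 -m pendant '[{"delta_pos":[-3,0,-2],"twist":[0,0,0],"grip":60},{"delta_pos":[-6,0.7,-4],"twist":[0,0,0],"grip":60},{"delta_pos":[-7.3,1.7,-4.8],"twist":[0,0,0],"grip":60},{"delta_pos":[-7.7,2.2,-5.02],"twist":[0,0,0],"grip":60},{"delta_pos":[-7.7,2.2,-5.02],"twist":[0,0,0],"grip":60}]'; python3 plan.py did -7.7 2.2 -5.02 0; python3 -m pendant '[{"delta_pos":[0,1,0],"twist":[0,0,0],"grip":60},{"delta_pos":[0,2.2,0],"twist":[0,0,0],"grip":60},{"delta_pos":[0,3.2,0],"twist":[0,0,0],"grip":60},{"delta_pos":[0,3.7,0],"twist":[0,0,0],"grip":60},{"delta_pos":[0,3.82,0],"twist":[0,0,0],"grip":60}]'; python3 plan.py did 0 3.82 0 0;python3 -m pendant '[{"delta_pos":[0,0,0],"twist":[0,0,0],"grip":10},{"delta_pos":[0,0,0],"twist":[0,0,0],"grip":10},{"delta_pos":[0,0,0],"twist":[0,0,0],"grip":10},{"delta_pos":[0,0,0],"twist":[0,0,0],"grip":10},{"delta_pos":[0,0,0],"twist":[0,0,0],"grip":10}]' 25
```

```text
time_s: 38.85
ee_pos: [416.3, 323.4, 95.0]
ee_rot: [-90.0, -0.0, -11.2]
force: [-0.1, 0.1, 0.5]
gripper_width: 54.9
cmd [416.  324.   95.2] -11.2
time_s: 39.35
ee_pos: [415.7, 323.7, 55.8]
ee_rot: [-90.1, 0.1, -11.2]
force: [0.0, -0.3, -0.0]
gripper_width: 54.8
cmd [416. 324.  57.] -11.2
time_s: 39.85
ee_pos: [416.2, 324.2, 57.2]
ee_rot: [-90.0, -0.0, -11.2]
force: [0.5, 0.1, -0.2]
gripper_width: 19.2
```

```bash
python3 -m pendant '[{"delta_pos":[0,-0.5,0],"twist":[0,0,0],"grip":10},{"delta_pos":[0,-2,0],"twist":[0,0,0],"grip":10},{"delta_pos":[0,-4,0],"twist":[0,0,0],"grip":10},{"delta_pos":[0,-6,0],"twist":[0,0,0],"grip":10},{"delta_pos":[0,-7.5,0],"twist":[0,0,0],"grip":10}]'; python3 plan.py did 0 -7.5 0 0;  python3 plan.py to 570 40 132 -13; python3 plan.py to 705 -12 135 -13
```

```text
time_s: 40.35
ee_pos: [416.2, 324.1, 133.3]
ee_rot: [-90.0, -0.0, -11.2]
force: [0.2, -0.5, -1.0]
gripper_width: 19.1
cmd [416. 324. 132.] -11.2
delta cm [ 20.62  -0.   -24.87] dist mm 323 twist_y 1.8
delta cm [ 34.88  -0.3  -27.35] dist mm 443 twist_y 1.8
```

```bash
python3 -m pendant '[{"delta_pos":[0.6,0,-0.8],"twist":[0,0.3,0],"grip":10},{"delta_pos":[2.1,0,-2.5],"twist":[0,0.7,0],"grip":10},{"delta_pos":[4.2,0,-5],"twist":[0,1.1,0],"grip":10},{"delta_pos":[6.6,0,-7.9],"twist":[0,1.5,0],"grip":10},{"delta_pos":[9,0,-10.8],"twist":[0,1.8,0],"grip":10}]'; python3 plan.py did 9 0 -10.8 1.8; python3 plan.py to 570 40 132; python3 plan.py to 705 -12 135
```

```text
time_s: 40.85
ee_pos: [483.2, 198.6, 131.0]
ee_rot: [-90.1, 0.1, -13.0]
force: [1.3, 0.4, -2.0]
gripper_width: 19.4
cmd [483.3 200.6 132. ] -13.0
delta cm [ 12.06  -0.   -13.7 ] dist mm 182 twist_y 
delta cm [ 26.38  -0.3  -15.72] dist mm 307 twist_y
```

```bash
python3 -m pendant '[{"delta_pos":[2.4,0,-2.9],"twist":[0,0,0],"grip":10},{"delta_pos":[4.8,0,-5.7],"twist":[0,0,0],"grip":10},{"delta_pos":[7.2,0,-8.4],"twist":[0,0,0],"grip":10},{"delta_pos":[9.8,0,-11],"twist":[0,0,0],"grip":10},{"delta_pos":[12.4,0,-13.2],"twist":[0,0,0],"grip":10}]'; python3 plan.py did 12.4 0 -13.2 0; python3 -m pendant '[{"delta_pos":[3,0,-1.2],"twist":[0,0,0],"grip":10},{"delta_pos":[6.5,-0.1,-1.9],"twist":[0,0,0],"grip":10},{"delta_pos":[9.8,-0.3,-2.3],"twist":[0,0,0],"grip":10},{"delta_pos":[12.2,-0.3,-2.5],"twist":[0,0,0],"grip":10},{"delta_pos":[13.98,-0.3,-2.5],"twist":[0,0,0],"grip":10}]'; python3 plan.py did 13.98 -0.3 -2.5 0; python3 -m pendant '[{"delta_pos":[0,0,0],"twist":[0,0,0],"grip":10},{"delta_pos":[0,0,0],"twist":[0,0,0],"grip":10},{"delta_pos":[0,0,0],"twist":[0,0,0],"grip":10},{"delta_pos":[0,0,0],"twist":[0,0,0],"grip":10},{"delta_pos":[0,0,0],"twist":[0,0,0],"grip":10}]'
python3 - <<'E'
from h import *
for n in ('wrist',):
    p,d,c=grab(n); np.savez(f'pics/{n}15.npz',p=p,d=d,**{k:np.array(v) for k,v in c.items()})
    cv2.imwrite(f'pics/{n}15.png',p[:,:,::-1])
E
```

```text
time_s: 41.35
ee_pos: [574.1, 41.5, 130.9]
ee_rot: [-90.1, 0.1, -13.1]
force: [0.6, 0.2, -1.2]
gripper_width: 19.2
cmd [574.4  44.1 132. ] -13.0
time_s: 41.85
ee_pos: [705.7, -13.7, 133.2]
ee_rot: [-90.0, 0.1, -13.1]
force: [-0.5, -0.1, -1.2]
gripper_width: 19.3
cmd [705.  -11.8 135. ] -13.0
time_s: 42.35
ee_pos: [704.4, -11.5, 135.3]
ee_rot: [-90.0, 0.0, -13.0]
force: [-0.5, -0.1, -0.9]
gripper_width: 19.1
```

View pics/wrist15.png

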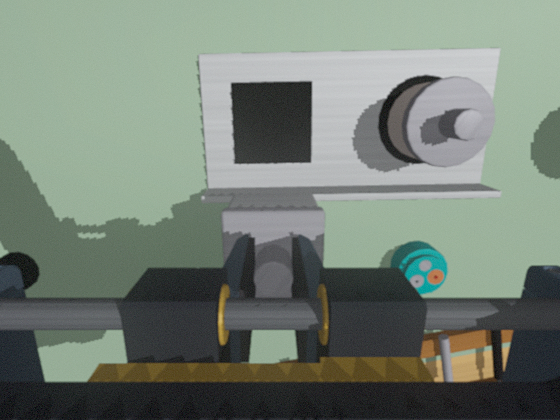

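The view shows the square pad (272,122), the tin's lid front edge (y≈208, x 222–324) and the jar (450,120) on its pad. I'll measure these relative to each other.

```bash
cat > m15.py <<'E'
from h import *
from mp import square
from scipy.optimize import least_squares
z=np.load('pics/wrist15.npz'); p=z['p'];c={k:z[k] for k in('fx','fy','cx','cy','R','t')}
hsv=cv2.cvtColor(p,cv2.COLOR_RGB2HSV); v=hsv[...,2].astype(np.float32); g=cv2.GaussianBlur(v,(3,3),0)
W=lambda pts,zz:np.array([ray(c,u,q,zz)[:2] for u,q in pts])
def ed(line,o): d=np.abs(np.diff(line)); i=int(np.argmax(d)); 
def E(line,o,i=None):
    d=np.abs(np.diff(line)); i=int(np.argmax(d)); s=d[max(0,i-2):i+3]; k=np.arange(max(0,i-2),max(0,i-2)+len(s)); return o+.5+(s*k).sum()/s.sum()
# square pad edges subpixel
T=[(u,E(g[70:95,u],70)) for u in range(242,304,3)];B=[(u,E(g[152:176,u],152)) for u in range(242,304,3)]
L=[(E(g[y,220:245],220),y) for y in range(92,154,3)];R=[(E(g[y,300:325],300),y) for y in range(92,154,3)]
w=W(T+B+L+R,9); print('pad sq',*square(w,w.mean(0)))
# tin lid: front edge + sides
def ang(e,zz):
    w=W(e,zz).astype(np.float32); l=cv2.fitLine(w.copy(),cv2.DIST_HUBER,0,.01,.01).ravel(); return l
zt=129
for y in (200,205,207,209,211,213,216): print(y,v[y,230:320:30])
print('row240',v[240,205:235:2],v[240,312:340:2])
np.set_printoptions(suppress=True)
TL=[(E(g[240+k,214:232],214),240+k) for k in range(-22,10,2)]; TR=[(E(g[240+k,314:334],314),240+k) for k in range(-22,10,2)]
TF=[(u,E(g[202:214,u],202)) for u in range(230,318,4)]
for nm,e in(('tinL',TL),('tinR',TR),('tinF',TF)):
    l=ang(e,zt); print(nm,np.degrees(np.arctan2(l[1],l[0])).round(2),l[2:].round(1),np.round(e[0],1),np.round(e[-1],1))
# jar lid & pad
P=[]
m=np.zeros(v.shape,np.uint8); m[65:175,375:500]=((hsv[65:175,375:500,2]<88))*255
cn=max(cv2.findContours(m,0,1)[0],key=cv2.contourArea).reshape(-1,2)
print('darkbox',cv2.boundingRect(cn))
E
python3 m15.py
python3 - <<'E'
import cv2
a=cv2.imread('pics/wrist15.png')[60:180,350:510]; cv2.imwrite('pics/z15.png',cv2.resize(a,None,fx=5,fy=5,interpolation=2))
E
```

```text
pad sq [635.8    3.64] -11.91 32.66
200 [115. 114. 116.]
205 [111. 123. 109.]
207 [109. 107. 104.]
209 [103. 104. 111.]
211 [134. 136. 144.]
213 [155. 158. 159.]
216 [163. 162. 161.]
row240 [117. 116. 116. 117. 111. 118. 113. 114. 115.  98. 101. 100. 106. 106.
 100.] [130. 120. 104. 106. 106.  98. 156. 178. 175. 177. 176. 176. 174. 177.]
tinL -17.83 [681.2 -33.8] [222.3 218. ] [230.2 248. ]
tinR -14.22 [692.8  20. ] [325.3 218. ] [323.5 248. ]
tinF 77.47 [675.4  -5. ] [230.  210.9] [314.  210.2]
darkbox (378, 76, 63, 87)
```

View pics/z15.png

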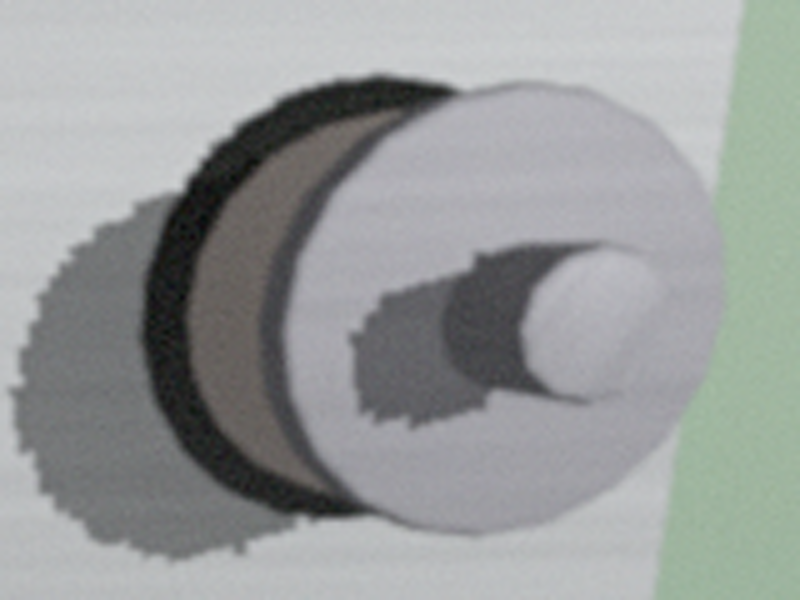

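```bash
cat > m15b.py <<'E'
from h import *
import sys
from scipy.optimize import least_squares
def run(tag,cx,cy,angs,r1=(30,62)):
    z=np.load(f'pics/wrist{tag}.npz'); p=z['p'];c={k:z[k] for k in('fx','fy','cx','cy','R','t')}
    v=cv2.cvtColor(p,cv2.COLOR_RGB2GRAY).astype(np.float32)
    hue=p[...,0].astype(np.float32)-p[...,2]
    I=[];O=[]
    for a in np.radians(angs):
        rr=np.arange(*r1,.25); u=cx+rr*np.cos(a);w=cy+rr*np.sin(a)
        s=cv2.remap(v,u.astype(np.float32)[None],w.astype(np.float32)[None],cv2.INTER_LINEAR).ravel()
        dark=s<62; idx=np.where(dark)[0]
        if len(idx)<8: continue
        runs=np.split(idx,np.where(np.diff(idx)>1)[0]+1); k=max(runs,key=len)
        if len(k)<8: continue
        i,j=k[0],k[-1]; I.append((u[i],w[i]));O.append((u[j],w[j]))
    W=lambda pts,zz:np.array([ray(c,a,b,zz)[:2] for a,b in pts])
    o=W(O,9);i=W(I,9)
    fit=lambda w,r:least_squares(lambda x:np.hypot(w[:,0]-x[0],w[:,1]-x[1])-r,w.mean(0),loss='soft_l1').x.round(2)
    free=lambda w:least_squares(lambda x:np.hypot(w[:,0]-x[0],w[:,1]-x[1])-x[2],[*w.mean(0),33],loss='soft_l1').x.round(2)
    print(len(O),'pad',fit(o,36),free(o),'body',fit(i,31),free(i))
    print('outer',np.round(O[::6],1).tolist()); print('inner',np.round(I[::6],1).tolist())
run(15,425,120,range(120,272,3))
E
python3 m15b.py
```

```text
51 pad [662.06 125.69] [661.33 124.13  34.61] body [662.44 127.39] [662.32 127.12  30.76]
outer [[402.1, 159.6], [389.3, 152.1], [381.1, 139.5], [378.5, 124.9], [380.7, 110.6], [387.1, 98.1], [396.1, 87.9], [407.1, 79.8], [420.5, 76.7]]
inner [[404.9, 154.9], [394.9, 147.1], [388.7, 136.2], [386.7, 124.0], [388.6, 112.3], [393.6, 101.9], [400.9, 93.2], [410.2, 86.7], [421.1, 82.5]]
```

Relative to the pads, the tin should go to TCP (637.6, 2.3) at this yaw. The jar looks about 1.5 mm too far in +y, so I'll correct it after the tin is down. Placing the tin.

```bash
python3 plan.py to 637.6 2.3 105; python3 plan.py to 637.6 2.3 65
```

```text
delta cm [-6.89  3.   -0.15] dist mm 75 twist_y 
delta cm [-6.89  7.   -0.15] dist mm 98 twist_y
```

```bash
python3 -m pendant '[{"delta_pos":[-1,0,0],"twist":[0,0,0],"grip":10},{"delta_pos":[-3.2,0.4,-0.1],"twist":[0,0,0],"grip":10},{"delta_pos":[-5.5,1.4,-0.15],"twist":[0,0,0],"grip":10},{"delta_pos":[-6.7,2.5,-0.15],"twist":[0,0,0],"grip":10},{"delta_pos":[-6.89,3,-0.15],"twist":[0,0,0],"grip":10}]'; python3 plan.py did -6.89 3 -0.15 0; python3 -m pendant '[{"delta_pos":[0,1,0],"twist":[0,0,0],"grip":10},{"delta_pos":[0,2.2,0],"twist":[0,0,0],"grip":10},{"delta_pos":[0,3.2,0],"twist":[0,0,0],"grip":10},{"delta_pos":[0,3.8,0],"twist":[0,0,0],"grip":10},{"delta_pos":[0,4,0],"twist":[0,0,0],"grip":10}]'; python3 plan.py did 0 4 0 0;  python3 -m pendant '[{"delta_pos":[0,0.1,0],"twist":[0,0,0],"grip":10},{"delta_pos":[0,0.2,0],"twist":[0,0,0],"grip":10},{"delta_pos":[0,0.25,0],"twist":[0,0,0],"grip":10},{"delta_pos":[0,0.28,0],"twist":[0,0,0],"grip":10},{"delta_pos":[0,0.28,0],"twist":[0,0,0],"grip":10}]'; python3 plan.py did 0 0.28 0 0
```

```text
time_s: 42.9
ee_pos: [634.8, 2.8, 104.4]
ee_rot: [-90.0, 0.2, -13.0]
force: [0.3, -0.2, -0.9]
gripper_width: 19.4
cmd [637.6   2.3 105. ] -13.0
time_s: 43.4
ee_pos: [637.3, 2.2, 63.6]
ee_rot: [-90.0, 0.1, -13.0]
force: [0.9, 1.1, -1.8]
gripper_width: 19.1
cmd [637.6   2.3  65. ] -13.0
time_s: 43.9
ee_pos: [638.0, 2.4, 63.1]
ee_rot: [-90.0, -0.1, -13.0]
force: [-1.7, -0.1, 5.3]
gripper_width: 19.5
cmd [637.6   2.3  62.2] -13.0
```

```bash
python3 -m pendant '[{"delta_pos":[0,-0.05,0],"twist":[0,0,0],"grip":30},{"delta_pos":[0,-0.05,0],"twist":[0,0,0],"grip":40},{"delta_pos":[0,-0.05,0],"twist":[0,0,0],"grip":50},{"delta_pos":[0,-0.05,0],"twist":[0,0,0],"grip":60},{"delta_pos":[0,-0.5,0],"twist":[0,0,0],"grip":60}]'; python3 plan.py did 0 -0.5 0 0;python3 -m pendant '[{"delta_pos":[0,-1.5,0],"twist":[0,0,0],"grip":60},{"delta_pos":[0,-4,0],"twist":[0,0,0],"grip":60},{"delta_pos":[2,-7,1.5],"twist":[0,0,0],"grip":60},{"delta_pos":[5,-8.5,4],"twist":[0,0,0],"grip":60},{"delta_pos":[8.5,-9,6.5],"twist":[0,0,0],"grip":60}]'; python3 plan.py did 8.5 -9 6.5 0; python3 -m pendant '[{"delta_pos":[1.5,0,1],"twist":[0,0,0],"grip":60},{"delta_pos":[2.3,0,1.4],"twist":[0,0,0],"grip":60},{"delta_pos":[2.5,0,1.5],"twist":[0,0,0],"grip":60},{"delta_pos":[2.5,0,1.5],"twist":[0,0,0],"grip":60},{"delta_pos":[2.5,0,1.5],"twist":[0,0,0],"grip":60}]'; python3 plan.py did 2.5 0 1.5 0
python3 - <<'E'
from h import *
for n in ('wrist','side'):
    p,d,c=grab(n); np.savez(f'pics/{n}16.npz',p=p,d=d,**{k:np.array(v) for k,v in c.items()})
    cv2.imwrite(f'pics/{n}16.png',p[:,:,::-1])
E
```

```text
time_s: 44.4
ee_pos: [637.0, 2.3, 66.5]
ee_rot: [-90.0, 0.1, -13.0]
force: [0.2, -0.2, 0.2]
gripper_width: 54.3
cmd [637.6   2.3  67.2] -13.0
time_s: 44.9
ee_pos: [736.7, 46.9, 161.2]
ee_rot: [-89.9, -0.3, -13.0]
force: [0.8, -0.2, 0.5]
gripper_width: 55.0
cmd [735.   46.5 157.2] -13.0
time_s: 45.4
ee_pos: [761.8, 54.9, 157.3]
ee_rot: [-90.0, 0.1, -13.0]
force: [0.8, 0.2, -0.4]
gripper_width: 54.5
cmd [762.7  55.5 157.2] -13.0
```

View pics/wrist16.png

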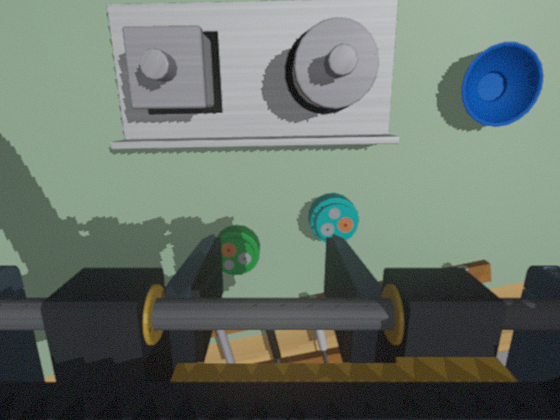

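Both parts are seen nearly from above: the tin's lid at (165,67) and the jar's at (337,62). Fitting both lids.

```bash
cat > m16.py <<'E'
from h import *
import sys
from mp import square
from scipy.optimize import least_squares
tag=sys.argv[1]; jb=tuple(map(int,sys.argv[2].split(','))); tb=tuple(map(int,sys.argv[3].split(',')))
z=np.load(f'pics/wrist{tag}.npz'); p=z['p'];c={k:z[k] for k in('fx','fy','cx','cy','R','t')}
v=cv2.GaussianBlur(cv2.cvtColor(p,cv2.COLOR_RGB2GRAY),(3,3),0)
W=lambda pts,zz:np.array([ray(c,u,q,zz)[:2] for u,q in pts])
E=cv2.Canny(v,25,60); vis=cv2.cvtColor(E,cv2.COLOR_GRAY2BGR)
# lid circle: RANSAC-ish: points within annulus of expected lid r=31 at z=57
def pick(b,r,sq=False):
    ys,xs=np.nonzero(E[b[1]:b[3],b[0]:b[2]]); return np.c_[xs+b[0],ys+b[1]]
q=pick(jb,0); w=W(q,57)
best=None
rng=np.random.default_rng(0)
for _ in range(3000):
    a=w[rng.choice(len(w),3,False)]
    A=np.c_[2*a,np.ones(3)]
    try: s=np.linalg.solve(A,(a**2).sum(1))
    except Exception: continue
    r=np.sqrt(max(s[2]+s[0]**2+s[1]**2,0))
    if abs(r-31)>1.5: continue
    k=np.abs(np.hypot(w[:,0]-s[0],w[:,1]-s[1])-r)<.7
    if best is None or k.sum()>best.sum(): best=k
w2=w[best]; x=least_squares(lambda x:np.hypot(w2[:,0]-x[0],w2[:,1]-x[1])-x[2],[*w2.mean(0),31]).x
print('jar lid',x.round(2),best.sum())
# body bottom / pad circles at z=9 (dark)
lines=cv2.HoughLinesP(E[tb[1]:tb[3],tb[0]:tb[2]],1,np.pi/360,30,minLineLength=35,maxLineGap=6)
for l in lines.reshape(-1,4):
    a=W([(l[0]+tb[0],l[1]+tb[1]),(l[2]+tb[0],l[3]+tb[1])],57); b=W([(l[0]+tb[0],l[1]+tb[1]),(l[2]+tb[0],l[3]+tb[1])],9)
    d=a[1]-a[0]; an=np.degrees(np.arctan2(d[1],d[0])); an=(an+180)%180
    print(l+np.array([tb[0],tb[1]]*2),an.round(1),'z57 mid',a.mean(0).round(1),'z9 mid',b.mean(0).round(1),'len',np.linalg.norm(d).round(1))
E
python3 m16.py 16 275,10,390,120 115,15,230,120
python3 - <<'E'
import cv2
a=cv2.imread('pics/wrist16.png')[5:125,110:390]; cv2.imwrite('pics/z16.png',cv2.resize(a,None,fx=2.8,fy=2.8,interpolation=2))
E
```

```text
jar lid [661.85 125.73  30.54] 305
[123  26 199  25] 77.7 z57 mid [609.4   9.6] z9 mid [596.4  -1.6] len 53.5
[218  38 220  88] 166.9 z57 mid [642.5  42.8] z9 mid [635.4  37.4] len 33.5
[127  68 132 106] 168.3 z57 mid [643.3 -25.8] z9 mid [636.3 -43.4] len 26.4
[212  65 213 105] 165.7 z57 mid [655.8  34.1] z9 mid [651.   27.2] len 27.7
[201  35 205 113] 166.9 z57 mid [647.5  29.3] z9 mid [641.2  21.5] len 53.2
[167 113 216 113] 77.0 z57 mid [671.1  13.4] z9 mid [669.    2.8] len 36.8
[123  44 131  94] 170.1 z57 mid [631.3 -23.4] z9 mid [622.2 -40.5] len 33.9
[115  62 122 116] 167.7 z57 mid [643.  -34.2] z9 mid [635.9 -53.3] len 37.6
[118  55 126 119] 167.6 z57 mid [642.4 -31.3] z9 mid [635.2 -49.8] len 44.5
```

View pics/z16.png

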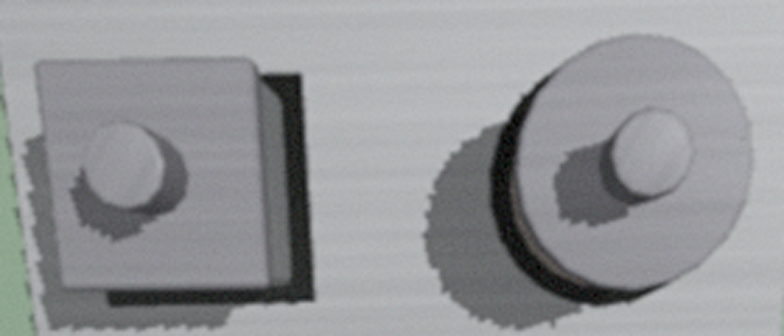

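The tin's lid is within about 1 mm and 0.5° of its pad, and the jar's lid within about 1.2 mm. Last, a full check with the arm clear.

```bash
python3 -m pendant '[{"delta_pos":[-2,-1,0],"twist":[0,0,0],"grip":60},{"delta_pos":[-5,-3,0],"twist":[0,0,0],"grip":60},{"delta_pos":[-9,-5,0],"twist":[0,0,0],"grip":60},{"delta_pos":[-13,-6,0],"twist":[0,0,0],"grip":60},{"delta_pos":[-17,-6,0],"twist":[0,0,0],"grip":60}]';python3 plan.py did -17 -6 0 0;python3 -m pendant '[{"delta_pos":[-4,0,0],"twist":[0,0,0],"grip":60},{"delta_pos":[-8,0,0],"twist":[0,0,0],"grip":60},{"delta_pos":[-12,0,0],"twist":[0,0,0],"grip":60},{"delta_pos":[-15,0,0],"twist":[0,0,0],"grip":60},{"delta_pos":[-16,0,0],"twist":[0,0,0],"grip":60}]';python3 plan.py did -16 0 0 0
python3 - <<'E'
from h import *
for n in ('scene','side'):
    p,d,c=grab(n); np.savez(f'pics/{n}17.npz',p=p,d=d,**{k:np.array(v) for k,v in c.items()})
    cv2.imwrite(f'pics/{n}17.png',p[:,:,::-1])
    P=cloud(d.astype(float),c).reshape(-1,3)
    for nm,x,y,lz,kz in (('jar',662,125,57,81),('tin',638,3,57,81),('cover',482,-343,72,96)):
        s=np.hypot(P[:,0]-x,P[:,1]-y)<42
        L=P[s&(abs(P[:,2]-lz)<4)];K=P[s&(abs(P[:,2]-kz)<5)]
        pl=np.linalg.lstsq(np.c_[L[:,:2]-[x,y],np.ones(len(L))],L[:,2],rcond=None)[0]
        print(n,nm,len(L),'tilt',np.degrees(pl[:2]).round(1),'z',pl[2].round(1),np.round(cv2.minAreaRect(L[:,:2].astype(np.float32).copy())[0],1),np.round(cv2.minAreaRect(L[:,:2].astype(np.float32).copy())[2],1),np.round(cv2.minEnclosingCircle(K[:,:2].astype(np.float32).copy())[0],1) if len(K) else '')
    p0=np.load(f'pics/{n}0.npz')['p']
    for q in (p0,p):
        h=cv2.cvtColor(q,cv2.COLOR_RGB2HSV); m=cv2.inRange(h,(105,150,40),(130,255,255)); nl,lab,st,ce=cv2.connectedComponentsWithStats(m); i=1+np.argmax(st[1:,4]); print('dish',ce[i].round(1),st[i,4])
    b=(220,330,270,380) if n=='scene' else (335,300,375,345)
    for q in (p0,p):
        ys,xs=np.nonzero(q[b[1]:b[3],b[0]:b[2]].max(2)<45); print('loupe',xs.mean().round(1),ys.mean().round(1))
E
```

```text
time_s: 46.0
ee_pos: [596.0, 93.8, 219.5]
ee_rot: [-89.9, -0.2, -13.0]
force: [-0.5, 0.7, 0.1]
gripper_width: 54.9
cmd [597.1  93.7 217.2] -13.0
time_s: 46.5
ee_pos: [437.9, 129.7, 217.7]
ee_rot: [-90.0, 0.0, -12.9]
force: [-0.4, -0.3, 0.2]
gripper_width: 54.4
cmd [441.2 129.7 217.2] -13.0
scene jar 382 tilt [ 0.1 -0.8] z 55.8 [663.7 123.8] 71.1 [664.8 124.2]
scene tin 494 tilt [-0.3  0.3] z 55.8 [638.4   1.5] 77.9 [638.8   2. ]
scene cover 1152 tilt [-0.2  0. ] z 71.2 [ 484.1 -343.7] 28.5 [ 482.3 -342.8]
dish [357.8 158.9] 463
dish [357.8 158.9] 464
loupe 24.7 25.1
loupe 24.7 25.1
side jar 311 tilt [0.8 1. ] z 57.5 [662.2 122.6] 77.0 [663.2 124.1]
side tin 407 tilt [0.3 0.4] z 57.2 [638.    2.1] 76.5 [636.8   1.4]
side cover 1436 tilt [0.1 0.4] z 72.5 [ 481.3 -343.9] 22.3 [ 481.8 -343.5]
dish [282.7 147.6] 313
dish [282.7 147.6] 312
loupe 19.7 23.2
loupe 19.7 23.4
```

View pics/scene17.png

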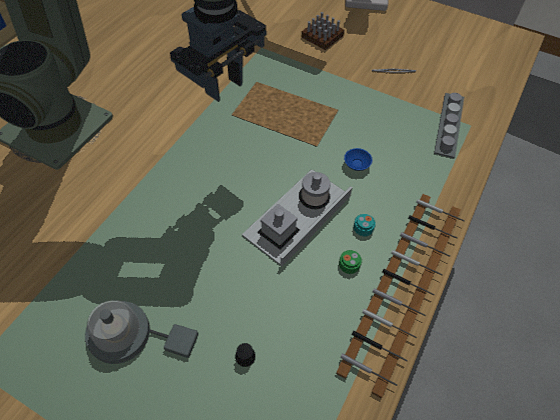

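View pics/side17.png

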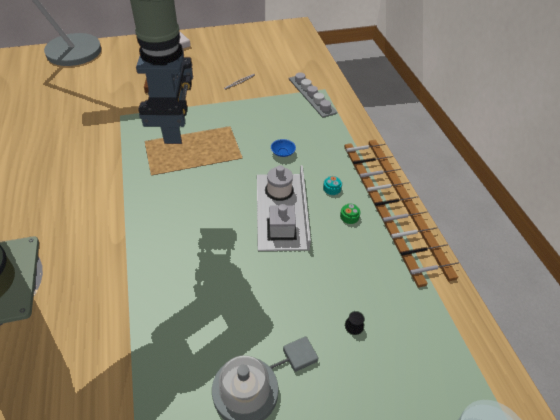

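Both views show the cover flat on the stand at (112,326) in the scene, and the jar (316,190) and tin (279,226) on their pads. The dish and eyeglass are at their original pixels, and the arm is clear. One settling call, then I hand in.

```bash
python3 -m pendant '[{"delta_pos":[0,0,0],"twist":[0,0,0],"grip":60},{"delta_pos":[0,0,0],"twist":[0,0,0],"grip":60},{"delta_pos":[0,0,0],"twist":[0,0,0],"grip":60},{"delta_pos":[0,0,0],"twist":[0,0,0],"grip":60},{"delta_pos":[0,0,0],"twist":[0,0,0],"grip":60}]'; python3 -c "
from workcell import job
print(job.job_done())"
```

```text
time_s: 47.1
ee_pos: [441.6, 129.6, 216.9]
ee_rot: [-90.0, 0.0, -13.0]
force: [0.2, 1.0, 0.1]
gripper_width: 54.9
the job is handed in; nothing more can be done
None
```

I did the whole job in the order asked and handed it in at about 47 s, with the arm clear and touching nothing.

Jar and tin went to the cork mat, then the movement onto the brass seat and the dust cover over it. Only then did the jar and tin go back on their pads.

**Last checks:**

| Item | Result |
|---|---|
| Movement | within about 0.5 mm of the seat's centre (measured before covering), upright |
| Cover | flat, tilt under 1°, about 1 mm from centre |
| Tin | within about 1 mm of its pad's centre, in line within about 0.5–1.5° |
| Jar | about 1–2 mm off its pad's centre, upright |
| Dish and eyeglass | at the same pixels as at the start |

**Disagreements:**
- **Cameras:** they differed from each other by 1–2 mm, so the jar's centring is only known to about that. I left it there rather than regrasp it.
- **Jar's pad ring:** one wrist view suggested the jar was 1.5–2 mm too far in +y. I put that down to its body being narrower than its lid.
- **Cover grasp:** the fingers were still closing just before I lifted the cover. The picture after the lift showed it held level.

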